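# Set the tote's dividers and kit out rails and heat sinks

### The arm

A 7-joint arm with a two-finger parallel gripper is mounted at the origin on the work surface. World frame = base frame: x ahead of the robot, y to its left, z up, the work surface at z = 0. Lengths are in m, angles in rad, forces in N, time in s.
With the tool pointing down it reaches from about 0.425 to 0.925 m from the base axis. Payload 6.8 kg.
Tool frame: the origin (TCP) lies midway between the tips of the shut fingers; the grasp point (between the pads) lies 19 mm behind it; y points along the fingers, z is the direction in which the jaws open and shut, and the axes are right-handed (so a half turn about y gives the same grasp; the last joint's range is limited). The gripper opens to 85 mm and grips with 20 to 120 N. Pads are 22 mm wide; open, the fingers measure 114 mm over their backs; the gripper's body (76 mm by 85 mm) begins 54 mm behind the grasp point. The pads swing forward as they close: fully open they stand 13 mm farther back than shut.
Start: joints at [1, 0.477, 0.022, 1.555, -0.011, 1.109, -0.083], TCP at [0.301, -0.604, 0.231] pointing down, gripper open.
Joint ranges: [-2.96, 2.96], [-0.34, 2.1], [-1.41, 1.46], [0.24, 2.44], [-1.37, 4.51], [0.17, 1.92], [-2.96, 2.96]. Speed limits (rad/s): [2.39, 2.39, 3.14, 3.14, 3.14, 3.14, 3.14].

### API

Orientations are given as a unit quaternion [w, x, y, z].
In Python, from station import bot gives the robot as it stands. The module is installed in compiled form; this text tells all that it offers.
- The arm moves only by the shell command python3 -m crank 'ROWS' [FORCE]. ROWS is JSON, a list of rows, each an object with "linear": the shift along the tool's x, y, z in m, a list of three; "dr": the turn, a rotation vector about the tool's x, y, z in degrees, a list of three; "hand": the gripper command: -1 is shut, 1 is fully open, values between are in proportion. A call has 1 to 10 rows; each row is the pose to reach, as a shift and turn from the pose commanded when the call began, along the tool's axes at that moment; what a row does not reach only later rows make up. A row lasts 1/12 s, in which the tool goes at most 41.7 mm and 7.16 degrees, less where a joint would pass 70% of its speed; a pose out of reach is approached as far as the arm can. A call with a gripper value outside its range is refused whole. The fingers move at their own pace and stop on an object; FORCE is the grip in N (left out, the last holds). Time passes only in rows, so rows that repeat a pose let the fingers close. It gives the time, the measured TCP pose, the force and the opening at its end, in the units of the state.
- bot.get_obs(): the state, without advancing time (a new reading comes with each control period).
- bot.read_camera(name): name is "scene" or "side" or "wrist"; returns the picture (400x640x3 uint8, blue, green, red); there is no depth.
- bot.camera_params(name): a dict with "K" (3x3 intrinsics, pixels), "R" (3x3) and "t" (3): a world point X has camera coordinates R X + t; the wrist camera has in their place "hand_eye" (4x4, takes a point from camera to tool coordinates, whose origin is the TCP and whose axes are the tool frame's). Camera axes: x right, y down, z forward; pixel columns grow to the right and rows downward; lengths in m; the calibration is good to about 2 mm. The wrist camera is an equidistant fisheye: a pixel r from the principal point sees the ray r / f radians off the axis. A picture is of the moment at which its call begins: read the wrist's pose just before it. camera_params takes no time and is no camera call.
- bot.hand_in(): hands the job in, once; it reports no verdict.
Trained networks look in the newest picture that a camera, given by its name, has taken for a name from the list of things; names that differ only in an ending like _2 or _b are one class to them, and where a whole thing is asked for, a point or a joint stands for the part that bears it (a point fixed in the world has none). Each returns a list of dicts, best first, with "score" (0 to 1); they miss things now and then, are a little off and sometimes report something else, mostly with a low value. They report only what shows in the picture. A call takes as long as a camera call.
- bot.search_frame(camera, target): "extent" ([left, top, right, bottom] in pixels, round what is visible of it).
- bot.cut_out(camera, target): "pixels" (400x640 bool, what is visible of it) and "extent" ([left, top, right, bottom] in pixels, round what is visible of it).
- bot.place_of(camera, target): "xy" ([column, row] in pixels: a listed point, or the origin of a listed thing).
The state is a dict: "t": time; "q": joint angles; "joint_vel": joint speeds; "joint_torque": joint torques, N m; "eef_pos": TCP position; "tool_rot": TCP orientation; "contact_force": force on the tool from outside, world axes, zero at the start; "torque": the same for the moment, N m; "gripper_width": opening from 0.0 (shut) to 1.0 (fully open).
Only numpy, scipy, OpenCV 4.12 (cv2) and the standard library are available. Lean on these libraries where they do the work, as an engineer would, in place of code of your own. Each camera call takes 0.05 s, during which the arm holds its last target. There are 200 camera calls.

### The job

Get the parts tote ready for a chassis kit. First take the solder reel that was left in the tote and stand it upright in the small blue tray; then slide the two dividers so that the end bay away from the screw carton takes the long rails and the middle bay the short heat sinks, each with about a centimetre of play lengthwise. Lay every rail on the mat in that end bay and every heat sink in the middle bay, flat on the floor, side by side and lengthwise in line with the tote, and leave the screw carton and everything else on the bench where it is.

Things in the scene. Friction and masses are not known exactly. Their poses are not given: they have to be found in the camera images.
- tote: Low black tote, fixed. Origin: centre of its underside. Inside 200 mm along its x, 330 mm along its y; floor 5 mm thick, rim 43 mm above the underside; outside 228 x 362 mm at the rim. Two dividers standing along x slide along y and make three bays: rail bay (long parts) at the +y end, middle bay (heat sinks), fixings bay with the screw carton at the -y end.
- div_a_grip (a point): Top centre of the orange tab of divider A, between rail bay and middle bay; axes as the tote's. Tab: 50 mm along x, 10 mm thick along y, 22 mm above the rim. Blade below it: 6 mm thick, floor to rim, centred under it. Slides stiffly (4 N) along y, stays where left; reaches y = -12 to +90 mm in the tote's frame, 65 mm up. Rail bay's clear length = 162 mm minus this y.
- div_b_grip (a point): The same point on divider B, between middle bay and fixings bay: same shape and sliding; it reaches y = -104 to -30 mm in the tote's frame. Middle bay's clear length = distance between the two tab points along y, minus 6 mm.
- reel: Solder reel with red flanges, 56 mm diameter, 50 mm high, 0.45 kg, standing upright; someone left it in the middle bay. Origin: centre of its underside; z is its axis (up).
- tray: Small blue open tray for soldering consumables on the grey mat, fixed, 110 x 110 mm outside, 102 x 102 mm inside, floor 4 mm thick, rim 22 mm high. Origin: centre of its underside (on the mat).
- carton: Small cardboard carton of screws, 110 x 45 x 30 mm, in the fixings bay against the tote's -y end wall; it stays there. Origin: centre of its underside; x along its length.
- rail1: Long part: aluminium slotted profile rail 150 x 30 x 30 mm, about 0.14 kg, its x along its length. Origin: its centre. Lies on the grey mat (3 mm thick) at the start; may be absent.
- rail2: Long part: aluminium slotted profile rail 150 x 30 x 30 mm, about 0.14 kg, its x along its length. Origin: its centre. Lies on the grey mat (3 mm thick) at the start; may be absent.
- rail3: Long part: aluminium slotted profile rail 150 x 30 x 30 mm, about 0.14 kg, its x along its length. Origin: its centre. Lies on the grey mat (3 mm thick) at the start; may be absent.
- sink1: Short part: black finned heat sink 70 x 36 x 30 mm, about 0.09 kg, x along its length, y across its 36 mm width (safe to grip there), z up through the fins. Origin: its centre. Lies on the grey mat at the start; may be absent.
- sink2: Short part: black finned heat sink 70 x 36 x 30 mm, about 0.09 kg, x along its length, y across its 36 mm width (safe to grip there), z up through the fins. Origin: its centre. Lies on the grey mat at the start; may be absent.
- sink3: Short part: black finned heat sink 70 x 36 x 30 mm, about 0.09 kg, x along its length, y across its 36 mm width (safe to grip there), z up through the fins. Origin: its centre. Lies on the grey mat at the start; may be absent.
- driver: Screwdriver, 190 mm, on the mat's near edge, across the ends of the rails; origin under the middle, x along it. Leave alone.
- meter: Yellow handheld multimeter 80 x 165 x 45 mm on the bench left of the tote; origin centre of underside. Leave alone.
- mug: White mug, 82 mm diameter, 95 mm high; origin centre of underside. Leave alone.
- cleaner: White bottle of cleaner, 50 mm diameter, 120 mm high, at the mat's far right corner; origin centre of underside. Leave alone.
- phone: Black phone 72 x 150 x 9 mm, lying on the bench left of the tote, nearer the robot; origin centre of underside. Leave alone.

How it is judged:
On the way, in this order (a step that is already met when the one before it is completed fails the run):
1. the solder reel stands upright in the blue tray, let go (x of reel in the frame of tray between -0.03 and 0.03 m and y of reel in the frame of tray between -0.03 and 0.03 m and z of reel in the frame of tray below 0.01 m and angle between reel's own z axis and vertical below 0.15 rad and linear speed of reel below 0.03 m/s and contact force between reel and the fingers below 0.2 N), for 0.3 s.
2. both dividers are set: rail bay 153 to 172 mm clear, middle bay 73 to 93 mm clear (y of div_a_grip in the frame of tote between -0.01 and 0.009 m and y of div_a_grip in the frame of div_b_grip between 0.079 and 0.099 m), for 0.2 s.
At the end, for the whole second after the job is handed in: Reel upright in the blue tray, let go; rail bay 153 to 172 mm clear, middle bay 73 to 93 mm; every rail in the rail bay and every heat sink in the middle bay, on the floor (centre at most 27 mm above the tote's underside), in line with the tote within 0.2 rad, at rest (all of step 1 and all of step 2 and x of rail1 in the frame of tote between -0.09 and 0.09 m and z of each of rail1, rail2, rail3, sink1, sink2, sink3 in the frame of tote below 0.027 m and angle between the x axis of each of rail1, rail2, rail3, sink1, sink2, sink3 and the y axis of tote, either way round below 0.2 rad and linear speed of each of rail1, rail2, rail3, sink1, sink2, sink3 below 0.03 m/s and y of each of rail1, rail2, rail3 in the frame of div_a_grip above 0.07 m and y of each of rail1, rail2, rail3 in the frame of tote below 0.098 m and x of rail2 in the frame of tote between -0.09 and 0.09 m and x of rail3 in the frame of tote between -0.09 and 0.09 m and x of sink1 in the frame of tote between -0.09 and 0.09 m and y of each of sink1, sink2, sink3 in the frame of div_a_grip below -0.03 m and y of each of sink1, sink2, sink3 in the frame of div_b_grip above 0.03 m and x of sink2 in the frame of tote between -0.09 and 0.09 m and x of sink3 in the frame of tote between -0.09 and 0.09 m); the robot touches nothing.
It fails at once if the screw carton is moved more than 30 mm (distance of carton from where it was at the start of the episode above 0.03 m).
It fails at once if the screwdriver, meter, mug, bottle or phone is moved more than 30 mm (distance of any of driver, meter, mug, cleaner, phone from where it was at the start of the episode above 0.03 m).
Of rail1, rail2, rail3 only 2 to 3 are there at a start; the rules pass over those that are not, and their reading is None.
Of sink1, sink2, sink3 only 2 to 3 are there at a start; the rules pass over those that are not, and their reading is None.
At some moment in a run one of sink1, sink2, sink3 may be knocked a few centimetres aside while the robot is not near it.
Once in a run the grip may slacken for a moment while it holds something.
It also fails if it takes over 210 s, if anything falls off the work surface, if the arm or the gripper's body presses on something with over 40 N, if the wrist force passes 120 N, or if a joint passes its speed limit or range.

## Working session

There is one attempt and no reset: what is moved stays moved. The work goes in short steps, Python scripts to look and compute and a shell command to move; the robot and the scene stay as the last step left them, time stands still between calls to the robot, and variables do not carry over. Pictures are saved under pics/ and viewed, about 12 in all and at most 16, crops included, and the job is handed in when it is done.

```bash
mkdir -p pics; ls; python3 - <<'E'
from station import bot
import cv2,numpy as np
o=bot.get_obs(); print({k:np.round(v,3).tolist() for k,v in o.items()})
for n in ("scene","side","wrist"):
    p=bot.camera_params(n); print(n,{k:np.round(v,3).tolist() for k,v in p.items()})
for n in ("scene","side"):
    cv2.imwrite(f"pics/{n}0.png",bot.read_camera(n))
E
```

```text
pics
{'t': 0.0, 'q': [1.0, 0.478, 0.022, 1.556, -0.011, 1.109, -0.083], 'joint_vel': [0.0, -0.001, -0.001, -0.0, -0.001, 0.0, -0.001], 'joint_torque': [-0.001, -59.644, 1.608, -28.12, 0.012, 0.009, 0.0], 'eef_pos': [0.301, -0.603, 0.23], 'tool_rot': [0.162, -0.162, 0.689, -0.688], 'contact_force': [-0.034, -0.56, -0.519], 'torque': [-0.036, 0.015, 0.008], 'gripper_width': 0.999}
scene {'K': [[423.972, 0.0, 333.316], [0.0, 423.972, 193.453], [0.0, 0.0, 1.0]], 'R': [[0.847, 0.531, -0.001], [0.394, -0.629, -0.671], [-0.357, 0.568, -0.742]], 't': [-0.507, -0.149, 1.393]}
side {'K': [[504.291, 0.0, 322.342], [0.0, 504.291, 198.259], [0.0, 0.0, 1.0]], 'R': [[0.826, -0.564, -0.008], [-0.309, -0.44, -0.843], [0.472, 0.699, -0.538]], 't': [-0.457, 0.245, 1.427]}
wrist {'K': [[309.707, 0.0, 316.427], [0.0, 309.707, 199.876], [0.0, 0.0, 1.0]], 'hand_eye': [[0.0, 0.947, 0.32, -0.082], [0.0, -0.32, 0.947, -0.143], [1.0, -0.0, -0.0, 0.0], [0.0, 0.0, 0.0, 1.0]]}
```

View pics/scene0.png

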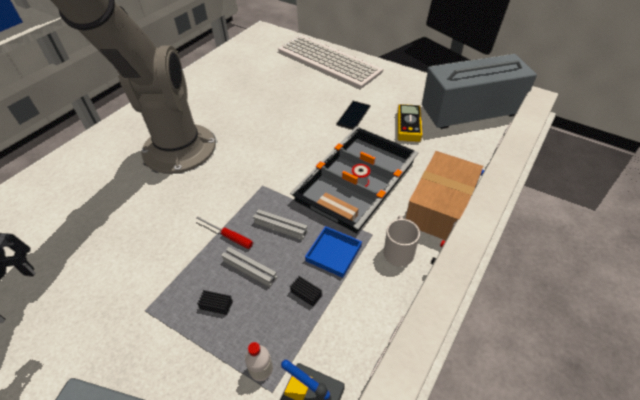

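View pics/side0.png

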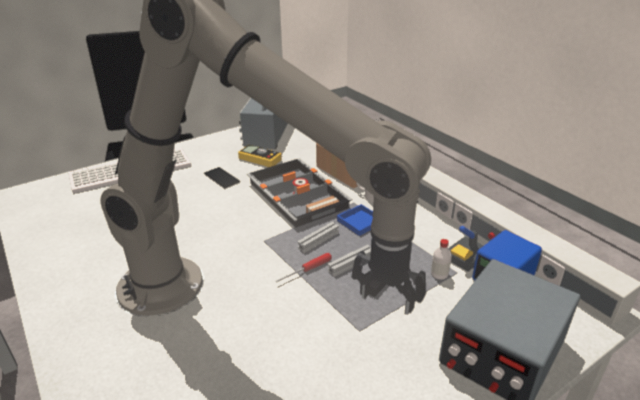

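```bash
cat > h.py <<'E'
from station import bot
import numpy as np, cv2
from scipy.spatial.transform import Rotation as Ro
from scipy.optimize import minimize
def quat(o): w,x,y,z=o["tool_rot"]; return Ro.from_quat([x,y,z,w])
class Cam:
    def __init__(s,n):
        s.n=n; p=bot.camera_params(n); s.K=p["K"]=np.array(p["K"])
        if n=="wrist":
            o=bot.get_obs(); T=np.eye(4); T[:3,:3]=quat(o).as_matrix(); T[:3,3]=o["eef_pos"]
            C=np.linalg.inv(T@np.array(p["hand_eye"])); s.R,s.t=C[:3,:3],C[:3,3]
        else: s.R,s.t=np.array(p["R"]),np.array(p["t"])
        s.img=bot.read_camera(n)
    def proj(s,X):
        c=np.atleast_2d(X)@s.R.T+s.t
        if s.n=="wrist":
            r=np.linalg.norm(c[:,:2],axis=1)+1e-12; th=np.arctan2(r,c[:,2]); d=c[:,:2]/r[:,None]*th[:,None]
        else: d=c[:,:2]/c[:,2:]
        return d*s.K[0,0]+s.K[:2,2]
    def at(s,uv,z):
        d=(np.array(uv)-s.K[:2,2])/s.K[0,0]
        if s.n=="wrist":
            th=np.linalg.norm(d)+1e-12; v=np.r_[d/th*np.sin(th),np.cos(th)]
        else: v=np.r_[d,1]
        o=-s.R.T@s.t; v=s.R.T@v
        return o+v*(z-o[2])/v[2]
    def save(s,f,crop=None,sc=1):
        im=s.img if crop is None else s.img[crop[1]:crop[3],crop[0]:crop[2]]
        cv2.imwrite("pics/"+f,cv2.resize(im,None,fx=sc,fy=sc,interpolation=cv2.INTER_CUBIC))
def box(L,W,H,z0):
    return np.array([[a*L/2,b*W/2,z0+c*H] for a in(-1,1) for b in(-1,1) for c in(0,1)])
def cyl(d,h,z0):
    a=np.linspace(0,2*np.pi,24,endpoint=False); return np.array([[d/2*np.cos(t),d/2*np.sin(t),z0+c] for t in a for c in(0,h)])
def fit(cam,mask,pts,zc,yaws=(0,.8,1.6,2.4)):
    """x,y,yaw of convex body from its mask; returns x,y,yaw,iou"""
    v,u=np.nonzero(mask); c0=cam.at((u.mean(),v.mean()),zc)[:2]
    S=4; x0,x1,y0,y1=u.min()-15,u.max()+15,v.min()-15,v.max()+15
    m=cv2.resize(mask[max(y0,0):y1,max(x0,0):x1].astype(np.uint8),None,fx=S,fy=S,interpolation=cv2.INTER_LINEAR); off=np.array([max(x0,0)-.5+.5/S,max(y0,0)-.5+.5/S])
    def cost(p):
        c,s=np.cos(p[2]),np.sin(p[2]); X=pts.copy(); X[:,0]=p[0]+c*pts[:,0]-s*pts[:,1]; X[:,1]=p[1]+s*pts[:,0]+c*pts[:,1]
        h=cv2.convexHull(((cam.proj(X)-off)*S*16).round().astype(np.int32))
        r=np.zeros_like(m); cv2.fillConvexPoly(r,h,1,shift=4)
        return 1-(r&m).sum()/max((r|m).sum(),1)
    best=min((minimize(cost,[*c0,y],method="Nelder-Mead",options=dict(initial_simplex=np.array([[*c0,y],[c0[0]+.01,c0[1],y],[c0[0],c0[1]+.01,y],[*c0,y+.3]]),maxiter=150)) for y in yaws),key=lambda r:r.fun)
    return [*np.round(best.x[:2],4),round(float((best.x[2]+np.pi/2)%np.pi-np.pi/2),3),round(1-best.fun,3)]
RAIL=box(.15,.03,.03,.003); SINK=box(.07,.036,.03,.003); TRAY=box(.11,.11,.022,.003)
E
cat > look.py <<'E'
from h import *
import sys
for n in sys.argv[1:]:
    c=Cam(n)
    for k,g,z in (("rail1",RAIL,.018),("sink1",SINK,.018),("reel",cyl(.056,.05,.005),.03),("tray",TRAY,.014),("carton",box(.11,.045,.03,.005),.02),("tote",box(.362,.228,.043,0),.02),("driver",None,.012)):
        for d in bot.cut_out(n,k):
            if d["score"]>.3: print(n,k,round(d["score"],2),np.round(d["extent"]).tolist(),fit(c,d["pixels"],g,z) if g is not None else "")
    for k,z in (("div_a_grip",.065),("div_b_grip",.065),("tote",0),("reel",.005),("tray",.003),("carton",.005)):
        for d in bot.place_of(n,k):
            if d["score"]>.3: print(n,"pt",k,round(d["score"],2),np.round(d["xy"],1),np.round(c.at(d["xy"],z),4))
E
python3 look.py scene side
```

```text
scene rail1 0.94 [253.0, 211.0, 304.0, 238.0] [np.float64(0.4799), np.float64(-0.0877), 0.161, np.float64(0.899)]
scene sink1 0.81 [289.0, 276.0, 323.0, 306.0] [np.float64(0.6566), np.float64(-0.2174), -0.054, np.float64(0.931)]
scene sink1 0.56 [199.0, 293.0, 232.0, 314.0] [np.float64(0.4922), np.float64(-0.3563), 0.368, np.float64(0.931)]
scene reel 0.53 [198.0, 292.0, 231.0, 313.0] [np.float64(0.4988), np.float64(-0.3602), 1.03, np.float64(0.681)]
scene reel 0.51 [352.0, 163.0, 370.0, 185.0] [np.float64(0.5788), np.float64(0.186), 1.092, np.float64(0.629)]
scene tray 0.87 [305.0, 225.0, 361.0, 280.0] [np.float64(0.6506), np.float64(-0.0818), 0.081, np.float64(0.964)]
scene carton 0.72 [320.0, 192.0, 357.0, 216.0] [np.float64(0.5857), np.float64(0.0472), -0.17, np.float64(0.671)]
scene tote 0.89 [290.0, 131.0, 419.0, 232.0] [np.float64(0.5615), np.float64(0.1893), 1.552, np.float64(0.8)]
scene driver 0.72 [195.0, 216.0, 253.0, 250.0] 
scene pt div_a_grip 0.75 [364.6 154.5] [0.5636 0.2329 0.065 ]
scene pt div_b_grip 0.58 [349.2 174.5] [0.5674 0.1356 0.065 ]
scene pt tote 0.76 [353.4
[... 1017 characters left out ...]
, 351.0, 229.0] [np.float64(0.5739), np.float64(0.1912), 1.523, np.float64(0.849)]
side tote 0.55 [359.0, 186.0, 372.0, 202.0] [np.float64(0.8884), np.float64(-0.1413), -1.428, np.float64(0.156)]
side tote 0.43 [238.0, 144.0, 282.0, 168.0] [np.float64(0.7083), np.float64(0.4458), -1.049, np.float64(0.37)]
side driver 0.87 [302.0, 254.0, 332.0, 268.0] 
side pt div_a_grip 0.62 [286.7 173.2] [0.5636 0.2437 0.065 ]
side pt div_b_grip 0.75 [301.4 186.9] [0.556  0.1321 0.065 ]
side pt tote 0.92 [297.9 198.6] [0.5583 0.1628 0.    ]
side pt reel 0.46 [298.5 189.9] [0.5874 0.205  0.005 ]
side pt tray 0.84 [357.5 221.6] [ 0.6428 -0.0757  0.003 ]
side pt carton 0.69 [320.7 214.9] [0.5631 0.0246 0.005 ]
```

```bash
cat > go.py <<'E'
# go.py x y z yaw : delta rows to TCP target, tool down, tool z (jaws) at world yaw (or +pi, nearer)
from h import *
import sys
def go(x,y,z,yaw):
    o=bot.get_obs(); R=quat(o).as_matrix(); best=None
    for a in (yaw,yaw+np.pi):
        Z=np.array([np.cos(a),np.sin(a),0]);Y=np.array([0,0,-1.]);T=np.c_[np.cross(Y,Z),Y,Z]
        d=Ro.from_matrix(R.T@T).as_rotvec(degrees=True)
        if best is None or np.linalg.norm(d)<np.linalg.norm(best): best=d
    print("linear",np.round(R.T@(np.array([x,y,z])-o["eef_pos"]),4).tolist(),"dr",np.round(best,2).tolist())
if __name__=="__main__":
    o=bot.get_obs();print("t",round(o["t"],2),np.round(o["eef_pos"],4),np.round(quat(o).as_matrix(),3).tolist(),"w",round(o["gripper_width"],3))
    go(*map(float,sys.argv[1:]))
E
python3 go.py 0.45 0.15 0.33 1.5708;python3 go.py 0.45 0.15 0.33 0
```

```text
t 1.5 [ 0.3014 -0.604   0.2313] [[-0.895, 0.0, 0.446], [-0.446, -0.0, -0.895], [-0.0, -1.0, 0.0]] w 0.998
linear [-0.4696, -0.0987, -0.6083] dr [-0.0, 26.52, -0.0]
t 1.5 [ 0.3014 -0.604   0.2313] [[-0.895, 0.0, 0.446], [-0.446, -0.0, -0.895], [-0.0, -1.0, 0.0]] w 0.998
linear [-0.4696, -0.0987, -0.6083] dr [-0.01, -63.48, -0.0]
```

```bash
python3 go.py 0.58 -0.2 0.36 1.5708
```

```text
t 1.5 [ 0.3014 -0.604   0.2313] [[-0.895, 0.0, 0.446], [-0.446, -0.0, -0.895], [-0.0, -1.0, 0.0]] w 0.998
linear [-0.4297, -0.1287, -0.2371] dr [-0.0, 26.52, -0.0]
```

```bash
R='{"linear":[-0.215,-0.13,-0.119],"dr":[0,26.5,0],"hand":1}'; 
python3 -m crank '[{"linear":[-0.215,-0.13,-0.119],"dr":[0,26.5,0],"hand":1},{"linear":[-0.215,-0.13,-0.119],"dr":[0,26.5,0],"hand":1},{"linear":[-0.215,-0.13,-0.119],"dr":[0,26.5,0],"hand":1},{"linear":[-0.215,-0.13,-0.119],"dr":[0,26.5,0],"hand":1},{"linear":[-0.215,-0.13,-0.119],"dr":[0,26.5,0],"hand":1},{"linear":[-0.215,-0.13,-0.119],"dr":[0,26.5,0],"hand":1},{"linear":[-0.215,-0.13,-0.119],"dr":[0,26.5,0],"hand":1},{"linear":[-0.215,-0.13,-0.119],"dr":[0,26.5,0],"hand":1},{"linear":[-0.215,-0.13,-0.119],"dr":[0,26.5,0],"hand":1}]'
python3 -m crank '[{"linear":[-0.139,0,-0.202],"dr":[0,0,0],"hand":1},{"linear":[-0.139,0,-0.202],"dr":[0,0,0],"hand":1},{"linear":[-0.139,0,-0.202],"dr":[0,0,0],"hand":1},{"linear":[-0.139,0,-0.202],"dr":[0,0,0],"hand":1},{"linear":[-0.139,0,-0.202],"dr":[0,0,0],"hand":1},{"linear":[-0.139,0,-0.202],"dr":[0,0,0],"hand":1},{"linear":[-0.139,0,-0.202],"dr":[0,0,0],"hand":1},{"linear":[-0.139,0,-0.202],"dr":[0,0,0],"hand":1},{"linear":[-0.139,0,-0.202],"dr":[0,0,0],"hand":1}]'
python3 look.py wrist; python3 -c "
from h import *
Cam('wrist').save('w1.png')"
python3 go.py 0.58 0.17 0.36 1.5708
```

```text
t: 2.25
eef_pos: [0.4422, -0.4002, 0.3624]
tool_rot: [-0.002, 0.001, -0.707, 0.708]
contact_force: [-0.3, -1.2, -0.5]
gripper_width: 0.996
t: 3.0
eef_pos: [0.5786, -0.2017, 0.3604]
tool_rot: [0.001, -0.0, -0.707, 0.707]
contact_force: [-0.7, -0.8, -0.4]
gripper_width: 1.002
wrist rail1 0.98 [229.0, 163.0, 270.0, 252.0] [np.float64(0.4822), np.float64(-0.0878), 0.16, np.float64(0.948)]
wrist rail1 0.57 [328.0, 152.0, 348.0, 246.0] [np.float64(0.4955), np.float64(-0.2385), 0.027, np.float64(0.947)]
wrist sink1 0.9 [313.0, 76.0, 343.0, 130.0] [np.float64(0.6554), np.float64(-0.2194), -0.048, np.float64(0.918)]
wrist sink1 0.73 [390.0, 183.0, 424.0, 228.0] [np.float64(0.4919), np.float64(-0.3571), 0.349, np.float64(0.933)]
wrist reel 0.91 [91.0, 141.0, 119.0, 176.0] [np.float64(0.581), np.float64(0.1812), -0.574, np.float64(0.667)]
wrist tray 0.9 [206.0, 68.0, 282.0, 144.0] [np.float64(0.6507), np.float64(-0.0819), 0.077, np.float64(0.969)]
wrist carton 0.64 [154.0, 119.0, 185.0, 186.0] [np.float64(0.584), np.float64(0.0456), -0.098, np.float64(0.789)]
wrist tote 0.75 [39.0, 94.0, 199.0, 233.0] [np.float64(0.5697), np.float64(0.1908), 1.538, np.float64(0.837)]
wrist driver 0.82 [298.0, 219.0, 317.0, 310.0] 
wrist pt div_a_grip 0.75 [ 80.2 165.7] [0.5779 0.2218 0.065 ]
wrist pt div_b_grip 0.66 [116.2 169. ] [0.5678 0.1347 0.065 ]
wrist pt tote 0.98 [115.5 157. ] [0.5776 0.1821 0.    ]
wrist pt reel 0.91 [119.7 157.6] [0.5766 0.168  0.005 ]
wrist pt tray 0.82 [241.4 105.6] [ 0.6525 -0.0809  0.003 ]
wrist pt tray 0.74 [188.4  26.1] [0.7971 0.0104 0.003 ]
wrist pt carton 0.66 [176.  148.2] [0.587  0.0415 0.005 ]
t 3.75 [ 0.5796 -0.1994  0.3613] [[-1.0, -0.0, 0.0], [-0.0, -0.0, -1.0], [0.0, -1.0, 0.0]] w 1.006
linear [-0.0006, 0.0013, -0.3694] dr [-0.0, 0.02, 0.0]
```

View pics/w1.png

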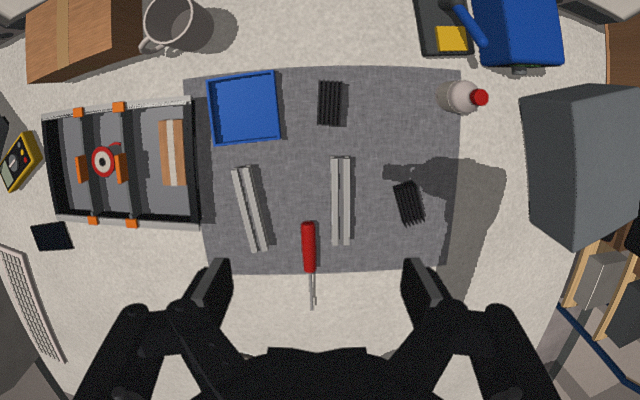

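```bash

python3 -m crank '[{"linear":[0,0,-0.36],"dr":[0,0,0],"hand":1},{"linear":[0,0,-0.36],"dr":[0,0,0],"hand":1},{"linear":[0,0,-0.36],"dr":[0,0,0],"hand":1},{"linear":[0,0,-0.36],"dr":[0,0,0],"hand":1},{"linear":[0,0,-0.36],"dr":[0,0,0],"hand":1},{"linear":[0,0,-0.36],"dr":[0,0,0],"hand":1},{"linear":[0,0,-0.36],"dr":[0,0,0],"hand":1},{"linear":[0,0,-0.36],"dr":[0,0,0],"hand":1},{"linear":[0,0,-0.36],"dr":[0,0,0],"hand":1},{"linear":[0,0,-0.36],"dr":[0,0,0],"hand":1}]' | tail -1
python3 look.py wrist; python3 -c "
from h import *
Cam('wrist').save('w2.png')"
python3 go.py 0.58 0.17 0.36 1.5708
```

```text
gripper_width: 0.997
wrist rail1 0.86 [447.0, 166.0, 470.0, 250.0] [np.float64(0.48), np.float64(-0.09), 0.191, np.float64(0.928)]
wrist rail1 0.7 [507.0, 162.0, 540.0, 239.0] [np.float64(0.495), np.float64(-0.2395), 0.042, np.float64(0.926)]
wrist sink1 0.71 [512.0, 98.0, 546.0, 141.0] [np.float64(0.6568), np.float64(-0.2189), -0.026, np.float64(0.952)]
wrist sink1 0.65 [557.0, 187.0, 575.0, 226.0] [np.float64(0.4909), np.float64(-0.3586), 0.356, np.float64(0.915)]
wrist reel 0.79 [294.0, 131.0, 332.0, 173.0] [np.float64(0.5815), np.float64(0.1767), -0.621, np.float64(0.954)]
wrist reel 0.45 [328.0, 83.0, 355.0, 232.0] [np.float64(0.5655), np.float64(0.1375), 1.001, np.float64(0.165)]
wrist tray 0.89 [435.0, 82.0, 499.0, 149.0] [np.float64(0.65), np.float64(-0.0837), 0.075, np.float64(0.967)]
wrist tray 0.55 [515.0, 97.0, 542.0, 143.0] [np.float64(0.6781), np.float64(-0.1909), 1.513, np.float64(0.407)]
wrist tray 0.43 [553.0, 188.0, 572.0, 224.0] [np.float64(0.5193), np.float64(-0.3885), -1.26, np.float64(0.401)]
wrist carton 0.69 [380.0, 114.0, 417.0, 186.0] [np.float64(0.5853), np
[... 175 characters left out ...]
7.0, 219.0, 505.0, 275.0] 
wrist driver 0.7 [294.0, 129.0, 332.0, 170.0] 
wrist pt div_a_grip 0.84 [273.8 160.5] [0.5708 0.2321 0.065 ]
wrist pt div_a_grip 0.69 [395.1 147. ] [0.5939 0.056  0.065 ]
wrist pt div_b_grip 0.91 [343.6 163.4] [0.5675 0.1308 0.065 ]
wrist pt div_b_grip 0.53 [172.5 242.8] [0.4303 0.4157 0.065 ]
wrist pt tote 0.74 [309.9 155.2] [0.5668 0.1812 0.    ]
wrist pt reel 0.66 [313.1 147.2] [0.5811 0.176  0.005 ]
wrist pt tray 0.87 [463.9 112.1] [ 0.6526 -0.082   0.003 ]
wrist pt carton 0.77 [395.2 147.8] [0.5836 0.0402 0.005 ]
t 5.33 [0.5795 0.1604 0.3613] [[-1.0, -0.0, 0.0], [-0.0, -0.0, -1.0], [0.0, -1.0, 0.0]] w 1.001
linear [-0.0005, 0.0013, -0.0096] dr [-0.0, 0.0, 0.0]
```

View pics/w2.png

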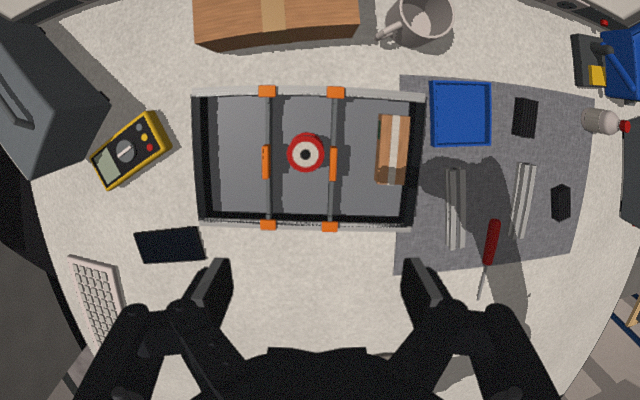

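```bash
python3 - <<'E'
from h import *
c=Cam('wrist')
P=[c.at(p,.043)[:2] for p in ((191,95),(427,94),(197,223),(418,230))]
print(np.round(P,4),np.mean(P,0))
for a,b in ((0,1),(2,3),(0,2),(1,3)):
    d=np.array(P[b])-P[a]; print(a,b,np.linalg.norm(d),np.arctan2(*d[::-1]))
for p in ((267,91),(267,225),(335,92),(330,226)): print(p,np.round(c.at(p,.048),4))
c.save('w3.png',(180,70,440,245),3)
E
```

```text
[[ 0.6763  0.3534]
 [ 0.6757 -0.0079]
 [ 0.4643  0.3635]
 [ 0.452  -0.0117]] [0.56706815 0.17433459]
0 1 0.3613317111441653 -1.5723578694796525
2 3 0.3753895698790925 -1.6035621327919634
0 2 0.21228100959804053 3.0939980130294287
1 3 0.22380566611365102 -3.124804156670806
(267, 91) [0.6746 0.2321 0.048 ]
(267, 225) [0.4647 0.2401 0.048 ]
(335, 92) [0.6719 0.1334 0.048 ]
(330, 226) [0.4633 0.1385 0.048 ]
```

View pics/w3.png

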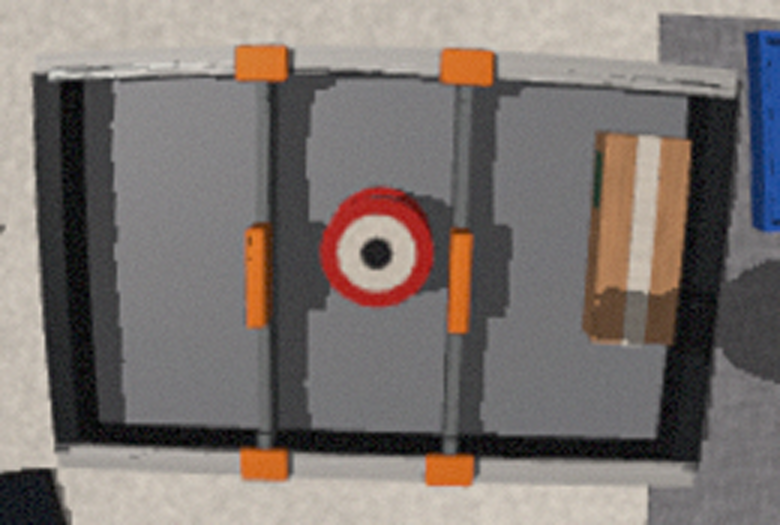

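```bash
python3 -c "
from station import bot
print(bot.get_obs()['q'])"; python3 go.py 0.5815 0.1767 0.10 -0.03
```

```text
[-0.14792448  0.28121959 -0.28807784  1.55113477  0.08148165  1.32103945
 -2.01606744]
t 5.38 [0.5795 0.1604 0.3613] [[-1.0, 0.0, 0.0], [-0.0, -0.0, -1.0], [-0.0, -1.0, 0.0]] w 0.998
linear [-0.002, 0.2613, -0.0163] dr [-0.0, -88.27, -0.0]
```

```bash

python3 -m crank '[{"linear":[-0.002,0.13,-0.016],"dr":[0,-7,0],"hand":1},{"linear":[-0.002,0.13,-0.016],"dr":[0,-14,0],"hand":1},{"linear":[-0.002,0.13,-0.016],"dr":[0,-21,0],"hand":1},{"linear":[-0.002,0.13,-0.016],"dr":[0,-28,0],"hand":1},{"linear":[-0.002,0.13,-0.016],"dr":[0,-35,0],"hand":1},{"linear":[-0.002,0.13,-0.016],"dr":[0,-42,0],"hand":1},{"linear":[-0.002,0.13,-0.016],"dr":[0,-49,0],"hand":1},{"linear":[-0.002,0.13,-0.016],"dr":[0,-56,0],"hand":1},{"linear":[-0.002,0.13,-0.016],"dr":[0,-63,0],"hand":1},{"linear":[-0.002,0.13,-0.016],"dr":[0,-70,0],"hand":1}]' | tail -1
python3 -m crank '[{"linear":[0,0,0],"dr":[0,-7,0],"hand":1},{"linear":[0,0,0],"dr":[0,-14,0],"hand":1},{"linear":[0,0,0],"dr":[0,-18.3,0],"hand":1},{"linear":[0,0,0],"dr":[0,-18.3,0],"hand":1},{"linear":[0,0,0],"dr":[0,-18.3,0],"hand":1}]' | tail -1
python3 go.py 0.5815 0.1767 0.10 -0.03;  python3 look.py wrist | egrep 'reel|tote|carton|div'
```

```text
gripper_width: 1.005
gripper_width: 1.003
t 6.63 [0.5815 0.1764 0.2312] [[-0.032, -0.0, 0.999], [-0.999, 0.0, -0.032], [-0.0, -1.0, -0.0]] w 1.003
linear [-0.0003, 0.1312, -0.0] dr [0.01, -0.12, -0.01]
wrist carton 0.86 [280.0, 250.0, 365.0, 292.0] [np.float64(0.5847), np.float64(0.0405), -0.034, np.float64(0.972)]
wrist tote 0.8 [201.0, 9.0, 410.0, 308.0] [np.float64(0.571), np.float64(0.1809), 1.549, np.float64(0.834)]
wrist pt div_a_grip 0.63 [308.  120.9] [0.5747 0.2371 0.065 ]
wrist pt div_b_grip 0.94 [305.1 214.8] [0.5677 0.1379 0.065 ]
wrist pt tote 0.94 [301.8 165.7] [0.5631 0.1776 0.    ]
wrist pt reel 0.92 [318.8 168.9] [0.5839 0.1739 0.005 ]
wrist pt carton 0.62 [320.4 266. ] [0.5821 0.038  0.005 ]
```

```bash

python3 -m crank '[{"linear":[0,0.04,0],"dr":[0,0,0],"hand":1},{"linear":[0,0.08,0],"dr":[0,0,0],"hand":1},{"linear":[0,0.12,0],"dr":[0,0,0],"hand":1},{"linear":[0,0.15,0],"dr":[0,0,0],"hand":1},{"linear":[0,0.18,0],"dr":[0,0,0],"hand":1},{"linear":[0,0.2,0],"dr":[0,0,0],"hand":1},{"linear":[0,0.21,0],"dr":[0,0,0],"hand":1},{"linear":[0,0.219,0],"dr":[0,0,0],"hand":1},{"linear":[0,0.219,0],"dr":[0,0,0],"hand":1}]' 70
python3 -m crank '[{"linear":[0,0,0],"dr":[0,0,0],"hand":-1},{"linear":[0,0,0],"dr":[0,0,0],"hand":-1},{"linear":[0,0,0],"dr":[0,0,0],"hand":-1},{"linear":[0,0,0],"dr":[0,0,0],"hand":-1},{"linear":[0,0,0],"dr":[0,0,0],"hand":-1},{"linear":[0,0,0],"dr":[0,0,0],"hand":-1},{"linear":[0,0,0],"dr":[0,0,0],"hand":-1},{"linear":[0,0,0],"dr":[0,0,0],"hand":-1},{"linear":[0,0,0],"dr":[0,0,0],"hand":-1},{"linear":[0,0,0],"dr":[0,0,0],"hand":-1}]' 80
python3 -m crank '[{"linear":[0,-0.02,0],"dr":[0,0,0],"hand":-1},{"linear":[0,-0.04,0],"dr":[0,0,0],"hand":-1},{"linear":[0,-0.07,0],"dr":[0,0,0],"hand":-1},{"linear":[0,-0.1,0],"dr":[0,0,0],"hand":-1},{"linear":[0,-0.13,0],"dr":[0,0,0],"hand":-1},{"linear":[0,-0.13,0],"dr":[0,0,0],"hand":-1}]'
python3 go.py 0.6507 -0.082 0.142 -0.03; python3 look.py wrist | egrep 'reel|tray'
```

```text
t: 8.08
eef_pos: [0.581, 0.1764, 0.0113]
tool_rot: [0.492, -0.493, 0.508, -0.507]
contact_force: [0.2, 0.2, 0.4]
gripper_width: 1.006
t: 8.92
eef_pos: [0.5827, 0.1771, 0.0142]
tool_rot: [-0.493, 0.492, -0.507, 0.508]
contact_force: [0.1, -0.9, 6.7]
gripper_width: 0.64
t: 9.42
eef_pos: [0.5847, 0.1781, 0.1488]
tool_rot: [-0.496, 0.489, -0.506, 0.509]
contact_force: [0.6, 1.1, -4.1]
gripper_width: 0.639
t 9.42 [0.5847 0.1781 0.1488] [[-0.03, 0.01, 1.0], [-1.0, 0.003, -0.03], [-0.003, -1.0, 0.009]] w 0.639
linear [0.2581, 0.0067, 0.0736] dr [-0.54, 0.02, -0.2]
wrist reel 0.55 [253.0, 207.0, 382.0, 354.0] [np.float64(0.5841), np.float64(0.1293), -0.269, np.float64(0.27)]
wrist pt reel 0.93 [317.1 252.9] [0.5842 0.1057 0.005 ]
```

```bash

python3 -m crank '[{"linear":[0.04,0,0.012],"dr":[0,0,0],"hand":-1},{"linear":[0.08,0,0.024],"dr":[0,0,0],"hand":-1},{"linear":[0.12,0,0.036],"dr":[0,0,0],"hand":-1},{"linear":[0.16,0,0.048],"dr":[0,0,0],"hand":-1},{"linear":[0.2,0,0.058],"dr":[0,0,0],"hand":-1},{"linear":[0.23,0,0.067],"dr":[0,0,0],"hand":-1},{"linear":[0.258,0,0.0737],"dr":[0,0,0],"hand":-1},{"linear":[0.258,0,0.0737],"dr":[0,0,0],"hand":-1},{"linear":[0.258,0,0.0737],"dr":[0,0,0],"hand":-1}]'
python3 go.py 0.6507 -0.082 0.018 -0.03; python3 look.py wrist | egrep 'reel|tray'
python3 -c "
from h import *
c=Cam('wrist'); a=c.img; b=Cam('side').img[120:320,220:440]
cv2.imwrite('pics/m1.png',np.vstack([a[:,80:560],cv2.resize(b,(480,436))[:200]]))
cv2.imwrite('pics/m1.png',np.hstack([cv2.resize(a,(480,300)),cv2.resize(b,(320,300))]))"
```

```text
t: 10.87
eef_pos: [0.6476, -0.087, 0.1419]
tool_rot: [-0.491, 0.492, -0.508, 0.509]
contact_force: [-0.1, 1.0, -4.5]
gripper_width: 0.641
t 10.87 [ 0.6476 -0.087   0.1419] [[-0.035, -0.0, 0.999], [-0.999, -0.001, -0.035], [0.001, -1.0, -0.0]] w 0.641
linear [-0.0052, 0.1239, 0.003] dr [0.02, -0.26, 0.06]
wrist reel 0.56 [251.0, 206.0, 383.0, 354.0] [np.float64(0.6451), np.float64(-0.1339), 1.286, np.float64(0.283)]
wrist tray 0.7 [249.0, 118.0, 384.0, 238.0] [np.float64(0.6499), np.float64(-0.0821), 0.078, np.float64(0.786)]
wrist pt reel 0.82 [314.2 253.9] [ 0.6424 -0.1575  0.005 ]
wrist pt tray 0.56 [320.1 178.2] [ 0.6509 -0.0786  0.003 ]
```

View pics/m1.png

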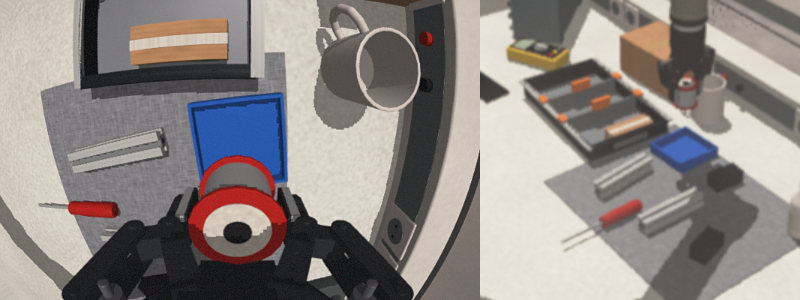

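```bash

python3 -m crank '[{"linear":[-0.005,0.03,0.003],"dr":[0,0,0],"hand":-1},{"linear":[-0.005,0.06,0.003],"dr":[0,0,0],"hand":-1},{"linear":[-0.005,0.085,0.003],"dr":[0,0,0],"hand":-1},{"linear":[-0.005,0.1,0.003],"dr":[0,0,0],"hand":-1},{"linear":[-0.005,0.112,0.003],"dr":[0,0,0],"hand":-1},{"linear":[-0.005,0.118,0.003],"dr":[0,0,0],"hand":-1},{"linear":[-0.005,0.123,0.003],"dr":[0,0,0],"hand":-1},{"linear":[-0.005,0.123,0.003],"dr":[0,0,0],"hand":-1},{"linear":[-0.005,0.123,0.003],"dr":[0,0,0],"hand":-1}]'
```

```text
t: 12.42
eef_pos: [0.6515, -0.0787, 0.0203]
tool_rot: [-0.493, 0.492, -0.507, 0.508]
contact_force: [-0.2, 0.6, -4.7]
gripper_width: 0.642
```

```bash

python3 -m crank '[{"linear":[0,0.002,0],"dr":[0,0,0],"hand":-1},{"linear":[0,0.004,0],"dr":[0,0,0],"hand":-1},{"linear":[0,0.005,0],"dr":[0,0,0],"hand":-1},{"linear":[0,0.005,0],"dr":[0,0,0],"hand":-1}]'
```

```text
t: 12.75
eef_pos: [0.6517, -0.0788, 0.0163]
tool_rot: [-0.493, 0.492, -0.507, 0.508]
contact_force: [-3.6, 0.8, 5.6]
gripper_width: 0.641
```

```bash

python3 -m crank '[{"linear":[0,0,0],"dr":[0,0,0],"hand":0.55},{"linear":[0,0,0],"dr":[0,0,0],"hand":0.55},{"linear":[0,0,0],"dr":[0,0,0],"hand":0.55},{"linear":[0,0,0],"dr":[0,0,0],"hand":0.55},{"linear":[0,-0.02,0],"dr":[0,0,0],"hand":0.55},{"linear":[0,-0.05,0],"dr":[0,0,0],"hand":0.7},{"linear":[0,-0.09,0],"dr":[0,0,0],"hand":1},{"linear":[0,-0.13,0],"dr":[0,0,0],"hand":1},{"linear":[0,-0.15,0],"dr":[0,0,0],"hand":1},{"linear":[0,-0.15,0],"dr":[0,0,0],"hand":1}]'
python3 look.py wrist scene| egrep 'reel|tray|sink'; python3 go.py 0.568 0.21 0.16 1.539
```

```text
t: 13.58
eef_pos: [0.6543, -0.0783, 0.1706]
tool_rot: [-0.495, 0.49, -0.505, 0.51]
contact_force: [0.3, 0.2, -0.5]
gripper_width: 1.0
wrist sink1 0.67 [287.0, 280.0, 354.0, 323.0] [np.float64(0.6559), np.float64(-0.219), -0.042, np.float64(0.971)]
wrist reel 0.86 [280.0, 152.0, 342.0, 226.0] [np.float64(0.6513), np.float64(-0.0793), -1.326, np.float64(0.965)]
wrist reel 0.7 [106.0, 0.0, 339.0, 124.0] [np.float64(0.4985), np.float64(0.0866), -1.157, np.float64(0.163)]
wrist tray 0.67 [250.0, 128.0, 372.0, 244.0] [np.float64(0.6501), np.float64(-0.0827), 0.08, np.float64(0.696)]
wrist pt reel 0.71 [311.8 181.7] [ 0.6507 -0.0803  0.005 ]
scene sink1 0.67 [289.0, 276.0, 324.0, 305.0] [np.float64(0.6561), np.float64(-0.2178), -0.049, np.float64(0.951)]
scene sink1 0.63 [195.0, 293.0, 231.0, 315.0] [np.float64(0.4909), np.float64(-0.3575), 0.358, np.float64(0.928)]
scene reel 0.69 [324.0, 230.0, 346.0, 259.0] [np.float64(0.651), np.float64(-0.077), -0.361, np.float64(0.951)]
scene reel 0.55 [353.0, 154.0, 405.0, 181.0] [np.float64(0.5704), np.float64(0.234), -0.074, np.float64(0.405)]
scene tray 0.79 [305.0, 226.0, 359.0, 281.0] [np.float64(0.6515), np.float64(-0.0818), 0.088, np.float64(0.632)]
scene tray 0.55 [324.0, 192.0, 349.0, 216.0] [np.float64(0.555), np.float64(0.0717), 0.492, np.float64(0.277)]
scene pt reel 0.66 [337.3 250.7] [ 0.6555 -0.0713  0.005 ]
scene pt tray 0.83 [331.5 253.8] [ 0.6471 -0.0864  0.003 ]
t 14.98 [ 0.6507 -0.0786  0.1643] [[-0.029, -0.0, 1.0], [-1.0, -0.0, -0.029], [0.0, -1.0, -0.0]] w 0.997
linear [-0.2861, 0.0043, -0.0911] dr [0.0, -89.86, 0.0]
```

```bash

python3 -m crank '[{"linear":[-0.03,0,-0.012],"dr":[0,7,0],"hand":1},{"linear":[-0.06,0,-0.025],"dr":[0,14,0],"hand":1},{"linear":[-0.09,0,-0.038],"dr":[0,21,0],"hand":0.5},{"linear":[-0.12,0,-0.05],"dr":[0,28,0],"hand":0},{"linear":[-0.15,0,-0.063],"dr":[0,35,0],"hand":0},{"linear":[-0.18,0,-0.076],"dr":[0,42,0],"hand":0},{"linear":[-0.211,0,-0.089],"dr":[0,49,0],"hand":0},{"linear":[-0.211,0,-0.089],"dr":[0,56,0],"hand":0},{"linear":[-0.211,0,-0.089],"dr":[0,63,0],"hand":0},{"linear":[-0.211,0,-0.089],"dr":[0,70,0],"hand":0}]' | tail -1
python3 -m crank '[{"linear":[0,0,0],"dr":[0,7,0],"hand":0},{"linear":[0,0,0],"dr":[0,14,0],"hand":0},{"linear":[0,0,0],"dr":[0,20.1,0],"hand":0},{"linear":[0,0,0],"dr":[0,20.1,0],"hand":0},{"linear":[0,0,0],"dr":[0,20.1,0],"hand":0}]' | tail -1
python3 look.py wrist | egrep 'div|tote|carton';python3 go.py 0.5675 0.135 0.036 1.539
```

```text
gripper_width: 0.5
gripper_width: 0.5
wrist carton 0.64 [386.0, 111.0, 444.0, 227.0] [np.float64(0.5846), np.float64(0.0392), -0.023, np.float64(0.976)]
wrist tote 0.97 [97.0, 61.0, 470.0, 302.0] [np.float64(0.5782), np.float64(0.176), 1.545, np.float64(0.823)]
wrist pt div_a_grip 0.87 [201.9 200.4] [0.5705 0.2339 0.065 ]
wrist pt div_a_grip 0.48 [105.3 299.3] [0.4507 0.3888 0.065 ]
wrist pt div_b_grip 0.63 [315.4 199.3] [0.5687 0.1357 0.065 ]
wrist pt tote 0.64 [272.4 179.2] [0.57   0.1802 0.    ]
wrist pt tote 0.64 [108.1 298.1] [0.4003 0.4503 0.    ]
wrist pt carton 0.8 [408.4 164.1] [0.584  0.0402 0.005 ]
t 16.93 [0.5679 0.1349 0.1643] [[-1.0, 0.0, -0.031], [0.031, 0.0, -1.0], [-0.0, -1.0, -0.0]] w 0.498
linear [0.0005, 0.1283, -0.0001] dr [0.0, 0.05, -0.0]
```

```bash

python3 -m crank '[{"linear":[0,0.04,0],"dr":[0,0,0],"hand":0},{"linear":[0,0.08,0],"dr":[0,0,0],"hand":0},{"linear":[0,0.11,0],"dr":[0,0,0],"hand":0},{"linear":[0,0.124,0],"dr":[0,0,0],"hand":0},{"linear":[0,0.126,0],"dr":[0,0,0],"hand":0},{"linear":[0,0.126,0],"dr":[0,0,0],"hand":-1},{"linear":[0,0.126,0],"dr":[0,0,0],"hand":-1},{"linear":[0,0.126,0],"dr":[0,0,0],"hand":-1},{"linear":[0,0.126,0],"dr":[0,0,0],"hand":-1},{"linear":[0,0.126,0],"dr":[0,0,0],"hand":-1}]' 60
python3 -m crank '[{"linear":[0,0,0],"dr":[0,0,0],"hand":-1},{"linear":[0,0,0],"dr":[0,0,0],"hand":-1},{"linear":[0,0,0],"dr":[0,0,0],"hand":-1}]'
```

```text
t: 17.77
eef_pos: [0.5692, 0.1355, 0.04]
tool_rot: [-0.01, 0.012, 0.707, -0.707]
contact_force: [-0.1, -0.2, 5.5]
gripper_width: 0.109
t: 18.02
eef_pos: [0.5692, 0.1355, 0.04]
tool_rot: [-0.01, 0.012, 0.707, -0.707]
contact_force: [-1.0, 1.2, 6.8]
gripper_width: 0.104
```

```bash

python3 -m crank '[{"linear":[0,0,0.01],"dr":[0,0,0],"hand":-1},{"linear":[0,0,0.02],"dr":[0,0,0],"hand":-1},{"linear":[0,0,0.03],"dr":[0,0,0],"hand":-1},{"linear":[0,0,0.037],"dr":[0,0,0],"hand":-1},{"linear":[0,0,0.042],"dr":[0,0,0],"hand":-1},{"linear":[0,0,0.044],"dr":[0,0,0],"hand":-1},{"linear":[0,0,0.044],"dr":[0,0,0],"hand":-1},{"linear":[0,0,0.044],"dr":[0,0,0],"hand":-1}]'
python3 -m crank '[{"linear":[0,0,0],"dr":[0,0,0],"hand":-0.4},{"linear":[0,0,0],"dr":[0,0,0],"hand":-0.4},{"linear":[0,0,0],"dr":[0,0,0],"hand":0},{"linear":[0,0,0],"dr":[0,0,0],"hand":0},{"linear":[0,-0.03,0],"dr":[0,0,0],"hand":0},{"linear":[0,-0.06,0],"dr":[0,0,0],"hand":0},{"linear":[0,-0.1,0],"dr":[0,0,0],"hand":0},{"linear":[0,-0.12,0],"dr":[0,0,0],"hand":0},{"linear":[0,-0.12,0],"dr":[0,0,0],"hand":0}]'
python3 look.py wrist | egrep 'div|tote|carton';python3 go.py 0.5705 0.234 0.036 1.539
```

```text
t: 18.68
eef_pos: [0.5679, 0.0916, 0.04]
tool_rot: [-0.01, 0.012, 0.707, -0.707]
contact_force: [-1.0, 1.5, 7.3]
gripper_width: 0.104
t: 19.43
eef_pos: [0.5697, 0.0916, 0.1635]
tool_rot: [-0.008, 0.014, 0.708, -0.706]
contact_force: [0.9, 0.9, 0.1]
gripper_width: 0.505
wrist carton 0.79 [346.0, 112.0, 398.0, 233.0] [np.float64(0.585), np.float64(0.0398), -0.038, np.float64(0.968)]
wrist tote 0.57 [66.0, 65.0, 425.0, 308.0] [np.float64(0.5782), np.float64(0.1755), 1.55, np.float64(0.815)]
wrist pt div_a_grip 0.98 [161.8 206. ] [0.5697 0.2317 0.065 ]
wrist pt div_b_grip 0.81 [318.3 203.3] [0.5681 0.0902 0.065 ]
wrist pt tote 0.66 [231.4 184.1] [0.5701 0.1814 0.    ]
wrist pt tote 0.51 [473.3 255.8] [ 0.4711 -0.099   0.    ]
wrist pt carton 0.7 [366.7 168. ] [0.5836 0.0409 0.005 ]
wrist pt carton 0.6 [573.  111.1] [ 0.6576 -0.2298  0.005 ]
wrist pt carton 0.33 [560.9 234.9] [ 0.4902 -0.2432  0.005 ]
t 20.13 [0.5665 0.0909 0.1581] [[-1.0, -0.0, -0.031], [0.031, -0.0, -1.0], [0.0, -1.0, 0.0]] w 0.501
linear [0.0005, 0.1221, -0.1432] dr [-0.0, 0.04, 0.01]
```

```bash

python3 -m crank '[{"linear":[0,0,-0.04],"dr":[0,0,0],"hand":0},{"linear":[0,0,-0.08],"dr":[0,0,0],"hand":0},{"linear":[0,0,-0.12],"dr":[0,0,0],"hand":0},{"linear":[0,0,-0.1425],"dr":[0,0,0],"hand":0},{"linear":[0,0.03,-0.1425],"dr":[0,0,0],"hand":0},{"linear":[0,0.07,-0.1425],"dr":[0,0,0],"hand":0},{"linear":[0,0.1,-0.1425],"dr":[0,0,0],"hand":0},{"linear":[0,0.115,-0.1425],"dr":[0,0,0],"hand":0},{"linear":[0,0.12,-0.1425],"dr":[0,0,0],"hand":0},{"linear":[0,0.12,-0.1425],"dr":[0,0,0],"hand":0}]'
python3 -m crank '[{"linear":[0,0,0],"dr":[0,0,0],"hand":-1},{"linear":[0,0,0],"dr":[0,0,0],"hand":-1},{"linear":[0,0,0],"dr":[0,0,0],"hand":-1},{"linear":[0,0,0],"dr":[0,0,0],"hand":-1},{"linear":[0,0,0],"dr":[0,0,0],"hand":-1},{"linear":[0,0,0],"dr":[0,0,0],"hand":-1}]'
```

```text
t: 20.97
eef_pos: [0.5702, 0.233, 0.037]
tool_rot: [0.012, -0.01, -0.707, 0.707]
contact_force: [0.4, -0.6, 0.1]
gripper_width: 0.497
t: 21.47
eef_pos: [0.5723, 0.2343, 0.0402]
tool_rot: [-0.01, 0.012, 0.708, -0.706]
contact_force: [-0.9, 0.7, 7.1]
gripper_width: 0.102
```

```bash

python3 -m crank '[{"linear":[0,0,0.01],"dr":[0,0,0],"hand":-1},{"linear":[0,0,0.02],"dr":[0,0,0],"hand":-1},{"linear":[0,0,0.03],"dr":[0,0,0],"hand":-1},{"linear":[0,0,0.04],"dr":[0,0,0],"hand":-1},{"linear":[0,0,0.05],"dr":[0,0,0],"hand":-1},{"linear":[0,0,0.055],"dr":[0,0,0],"hand":-1},{"linear":[0,0,0.057],"dr":[0,0,0],"hand":-1},{"linear":[0,0,0.057],"dr":[0,0,0],"hand":-1},{"linear":[0,0,0.057],"dr":[0,0,0],"hand":-1}]'
python3 -m crank '[{"linear":[0,0,0],"dr":[0,0,0],"hand":-0.4},{"linear":[0,0,0],"dr":[0,0,0],"hand":-0.4},{"linear":[0,0,0],"dr":[0,0,0],"hand":0},{"linear":[0,0,0],"dr":[0,0,0],"hand":0},{"linear":[0,-0.03,0],"dr":[0,0,0],"hand":0.2},{"linear":[0,-0.06,0],"dr":[0,0,0],"hand":0.4},{"linear":[0,-0.1,0],"dr":[0,0,0],"hand":0.6},{"linear":[0,-0.13,0],"dr":[0,0,0],"hand":1},{"linear":[0,-0.15,0],"dr":[0,0,0],"hand":1},{"linear":[0,-0.15,0],"dr":[0,0,0],"hand":1}]'
python3 look.py wrist;python3 go.py 0.482 -0.088 0.13 1.731
python3 -c "
from h import *
Cam('wrist').save('w4.png')"
```

```text
t: 22.22
eef_pos: [0.5705, 0.1771, 0.0402]
tool_rot: [-0.01, 0.012, 0.708, -0.706]
contact_force: [-1.3, 0.2, 8.1]
gripper_width: 0.105
t: 23.05
eef_pos: [0.5719, 0.1774, 0.1934]
tool_rot: [-0.008, 0.014, 0.708, -0.706]
contact_force: [0.1, 0.2, -0.3]
gripper_width: 1.0
wrist rail1 0.8 [500.0, 183.0, 537.0, 294.0] [np.float64(0.4808), np.float64(-0.0901), 0.17, np.float64(0.957)]
wrist rail1 0.61 [567.0, 171.0, 607.0, 271.0] [np.float64(0.4955), np.float64(-0.241), 0.025, np.float64(0.946)]
wrist sink1 0.88 [582.0, 92.0, 613.0, 148.0] [np.float64(0.6555), np.float64(-0.2193), -0.06, np.float64(0.955)]
wrist sink1 0.76 [610.0, 200.0, 636.0, 247.0] [np.float64(0.4915), np.float64(-0.357), 0.333, np.float64(0.96)]
wrist reel 0.75 [507.0, 90.0, 566.0, 142.0] [np.float64(0.651), np.float64(-0.081), -0.542, np.float64(0.957)]
wrist tray 0.72 [486.0, 66.0, 567.0, 160.0] [np.float64(0.6504), np.float64(-0.084), 0.085, np.float64(0.647)]
wrist tote 0.93 [141.0, 70.0, 490.0, 292.0] [np.float64(0.5768), np.float64(0.1772), 1.545, np.float64(0.851)]
wrist driver 0.75 [529.0, 247.0, 566.0, 340.0] 
wrist pt div_a_grip 0.96 [320.7 193.7] [0.5692 0.1738 0.065 ]
wrist pt tote 0.58 [314.9 176.1] [0.57   0.1796 0.    ]
wrist pt reel 0.95 [526.8 112.3] [ 0.6501 -0.0859  0.005 ]
wrist pt tray 0.68 [409.1 194.6] [0.5462 0.0709 0.003 ]
wrist pt carton 0.95 [439.  161.7] [0.5854 0.0369 0.005 ]
t 23.75 [0.5692 0.1764 0.1881] [[-1.0, -0.0, -0.031], [0.031, -0.0, -1.0], [0.0, -1.0, 0.0]] w 0.997
linear [0.0789, 0.0582, 0.2669] dr [-0.0, -10.96, 0.01]
```

View pics/w4.png

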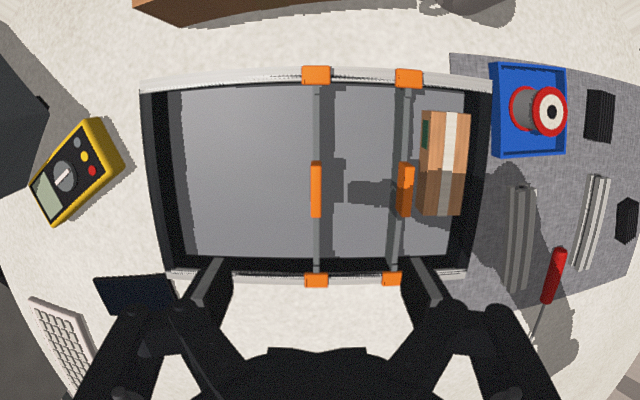

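```bash
python3 go.py 0.481 -0.089 0.09 1.736
python3 - <<'E'
from h import *
c=Cam('wrist')
for p in ((181,93),(182,175),(186,258)): print('floor+y',np.round(c.at(p,.005),4))
d=[x for x in bot.cut_out('wrist','driver')][0]; v,u=np.nonzero(d['pixels'])
for i in (v.argmin(),v.argmax(),u.argmin(),u.argmax()): print('drv',np.round(c.at((u[i],v[i]),.015),3))
E
```

```text
t 23.8 [0.5692 0.1764 0.1882] [[-1.0, -0.0, -0.031], [0.031, -0.0, -1.0], [0.0, -1.0, 0.0]] w 0.998
linear [0.0799, 0.0983, 0.268] dr [-0.0, -11.25, 0.0]
floor+y [0.6697 0.3219 0.005 ]
floor+y [0.5764 0.3313 0.005 ]
floor+y [0.4677 0.3469 0.005 ]
drv [ 0.463 -0.176  0.015]
drv [ 0.275 -0.191  0.015]
drv [ 0.278 -0.187  0.015]
drv [ 0.45  -0.202  0.015]
```

```bash

python3 -m crank '[{"linear":[0.012,0.0,0.04],"dr":[0,-3,0],"hand":0.6},{"linear":[0.024,0,0.08],"dr":[0,-6,0],"hand":0.5},{"linear":[0.036,0,0.12],"dr":[0,-9,0],"hand":0.3},{"linear":[0.048,0,0.16],"dr":[0,-11.3,0],"hand":0.3},{"linear":[0.06,0.02,0.2],"dr":[0,-11.3,0],"hand":0.3},{"linear":[0.072,0.05,0.24],"dr":[0,-11.3,0],"hand":0.3},{"linear":[0.08,0.08,0.268],"dr":[0,-11.3,0],"hand":0.3},{"linear":[0.08,0.098,0.268],"dr":[0,-11.3,0],"hand":0.3},{"linear":[0.08,0.098,0.268],"dr":[0,-11.3,0],"hand":0.3},{"linear":[0.08,0.098,0.268],"dr":[0,-11.3,0],"hand":0.3}]'
python3 look.py wrist | egrep 'rail|sink';python3 go.py 0.481 -0.089 0.005 1.736
```

```text
t: 24.73
eef_pos: [0.4802, -0.0889, 0.0899]
tool_rot: [0.057, -0.059, 0.705, -0.704]
contact_force: [0.5, 0.2, 1.4]
gripper_width: 0.652
wrist rail1 0.91 [289.0, 108.0, 337.0, 304.0] [np.float64(0.4806), np.float64(-0.0884), 0.162, np.float64(0.97)]
wrist rail1 0.83 [447.0, 129.0, 540.0, 306.0] [np.float64(0.4956), np.float64(-0.2417), 0.047, np.float64(0.939)]
wrist rail1 0.38 [0.0, 1.0, 224.0, 245.0] [np.float64(0.5499), np.float64(0.1068), -0.006, np.float64(0.22)]
wrist sink1 0.64 [481.0, 0.0, 549.0, 79.0] [np.float64(0.6561), np.float64(-0.2193), -0.039, np.float64(0.983)]
wrist sink1 0.55 [550.0, 201.0, 598.0, 281.0] [np.float64(0.4912), np.float64(-0.3579), 0.337, np.float64(0.964)]
t 25.43 [ 0.481  -0.089   0.0904] [[-0.986, 0.0, 0.165], [-0.165, -0.0, -0.986], [-0.0, -1.0, 0.0]] w 0.65
linear [-0.0, 0.0854, -0.0] dr [-0.0, 0.05, -0.01]
```

```bash

python3 -m crank '[{"linear":[0,0.035,0],"dr":[0,0,0],"hand":0.3},{"linear":[0,0.06,0],"dr":[0,0,0],"hand":0.3},{"linear":[0,0.077,0],"dr":[0,0,0],"hand":0.3},{"linear":[0,0.085,0],"dr":[0,0,0],"hand":0.3},{"linear":[0,0.085,0],"dr":[0,0,0],"hand":0.3},{"linear":[0,0.085,0],"dr":[0,0,0],"hand":-1},{"linear":[0,0.085,0],"dr":[0,0,0],"hand":-1},{"linear":[0,0.085,0],"dr":[0,0,0],"hand":-1},{"linear":[0,0.085,0],"dr":[0,0,0],"hand":-1},{"linear":[0,0.085,0],"dr":[0,0,0],"hand":-1}]' 60
python3 -m crank '[{"linear":[0,0,0],"dr":[0,0,0],"hand":-1},{"linear":[0,0,0],"dr":[0,0,0],"hand":-1},{"linear":[0,-0.03,0],"dr":[0,0,0],"hand":-1},{"linear":[0,-0.06,0],"dr":[0,0,0],"hand":-1},{"linear":[0,-0.1,0],"dr":[0,0,0],"hand":-1},{"linear":[0,-0.13,0],"dr":[0,0,0],"hand":-1},{"linear":[0,-0.13,0],"dr":[0,0,0],"hand":-1}]'
python3 go.py 0.525 0.264 0.145 -0.031
```

```text
t: 26.27
eef_pos: [0.482, -0.0892, 0.0065]
tool_rot: [-0.059, 0.058, -0.704, 0.705]
contact_force: [-1.7, -0.0, 6.5]
gripper_width: 0.339
t: 26.85
eef_pos: [0.4848, -0.0894, 0.1414]
tool_rot: [-0.062, 0.055, -0.704, 0.705]
contact_force: [0.9, -0.7, -1.2]
gripper_width: 0.343
t 26.85 [ 0.4848 -0.0894  0.1414] [[-0.986, 0.011, 0.165], [-0.165, -0.001, -0.986], [-0.01, -1.0, 0.003]] w 0.343
linear [-0.098, -0.0037, -0.3419] dr [-0.56, -78.73, -0.37]
```

```bash

python3 -m crank '[{"linear":[-0.01,0,-0.034],"dr":[0,-7,0],"hand":-1},{"linear":[-0.02,0,-0.068],"dr":[0,-14,0],"hand":-1},{"linear":[-0.03,0,-0.102],"dr":[0,-21,0],"hand":-1},{"linear":[-0.04,0,-0.137],"dr":[0,-28,0],"hand":-1},{"linear":[-0.05,0,-0.171],"dr":[0,-35,0],"hand":-1},{"linear":[-0.06,0,-0.205],"dr":[0,-42,0],"hand":-1},{"linear":[-0.07,0,-0.24],"dr":[0,-49,0],"hand":-1},{"linear":[-0.08,0,-0.274],"dr":[0,-56,0],"hand":-1},{"linear":[-0.09,0,-0.308],"dr":[0,-63,0],"hand":-1},{"linear":[-0.098,0,-0.34],"dr":[0,-70,0],"hand":-1}]' | tail -1
python3 -m crank '[{"linear":[0,0,0],"dr":[0,-7,0],"hand":-1},{"linear":[0,0,0],"dr":[0,-8.8,0],"hand":-1},{"linear":[0,0,0],"dr":[0,-8.8,0],"hand":-1},{"linear":[0,0,0],"dr":[0,-8.8,0],"hand":-1}]' 
python3 go.py 0.525 0.264 0.01 -0.031; python3 look.py wrist | egrep 'rail|sink|tote'
python3 -c "
from h import *
Cam('wrist').save('w5.png')"
```

```text
gripper_width: 0.342
t: 28.02
eef_pos: [0.521, 0.2619, 0.1346]
tool_rot: [0.492, -0.493, 0.508, -0.508]
contact_force: [-0.8, 0.6, -1.5]
gripper_width: 0.341
t 28.02 [0.521  0.2619 0.1346] [[-0.031, -0.001, 1.0], [-1.0, -0.001, -0.031], [0.001, -1.0, -0.001]] w 0.341
linear [-0.0023, 0.1246, 0.004] dr [0.05, -0.02, 0.04]
wrist rail1 0.87 [275.0, 114.0, 357.0, 353.0] [np.float64(0.519), np.float64(0.2544), -1.376, np.float64(0.371)]
wrist rail1 0.49 [250.0, 264.0, 481.0, 295.0] [np.float64(0.6618), np.float64(0.1592), -0.21, np.float64(0.525)]
wrist tote 0.72 [231.0, 75.0, 511.0, 393.0] [np.float64(0.5443), np.float64(0.3112), -0.388, np.float64(0.613)]
wrist pt tote 0.59 [362.8 264.9] [0.5662 0.1775 0.    ]
```

View pics/w5.png

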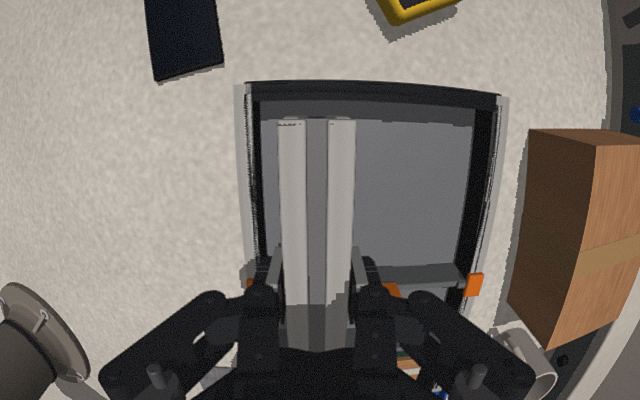

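```bash
python3 - <<'E'
from h import *
c=Cam('wrist')
print('floor edge',[np.round(c.at(p,.005),4) for p in ((262,121),(400,122),(471,125))])
for z in (.156,.161): print('rail end top',np.round(c.at((316,119),z),4))
E
```

```text
floor edge [array([0.4749, 0.3275, 0.005 ]), array([0.5976, 0.3239, 0.005 ]), array([0.67  , 0.3234, 0.005 ])]
rail end top [0.5231 0.3368 0.156 ]
rail end top [0.5231 0.3371 0.161 ]
```

```bash
python3 -c "
from h import *
c=Cam('wrist');print(c.at((400,98),.005),c.at((300,98),.005))"
python3 -m crank '[{"linear":[-0.002,0.03,0.004],"dr":[0,0,0],"hand":-1},{"linear":[-0.002,0.06,0.004],"dr":[0,0,0],"hand":-1},{"linear":[-0.002,0.08,0.004],"dr":[0,0,0],"hand":-1},{"linear":[-0.002,0.1,0.004],"dr":[0,0,0],"hand":-1},{"linear":[-0.002,0.112,0.004],"dr":[0,0,0],"hand":-1},{"linear":[-0.002,0.119,0.004],"dr":[0,0,0],"hand":-1},{"linear":[-0.002,0.121,0.004],"dr":[0,0,0],"hand":-1},{"linear":[-0.002,0.121,0.004],"dr":[0,0,0],"hand":-1}]'
```

```text
[0.59743823 0.34560449 0.005     ] [0.50919514 0.34610036 0.005     ]
t: 29.53
eef_pos: [0.5256, 0.2646, 0.0145]
tool_rot: [0.493, -0.493, 0.507, -0.507]
contact_force: [0.6, 0.1, -1.0]
gripper_width: 0.34
```

```bash

python3 -m crank '[{"linear":[0,0.002,0],"dr":[0,0,0],"hand":-1},{"linear":[0,0.004,0],"dr":[0,0,0],"hand":-1},{"linear":[0,0.004,0],"dr":[0,0,0],"hand":-1}]'
python3 -m crank '[{"linear":[0,0,0],"dr":[0,0,0],"hand":0},{"linear":[0,0,0],"dr":[0,0,0],"hand":0},{"linear":[0,0,0],"dr":[0,0,0],"hand":0},{"linear":[0,0,0],"dr":[0,0,0],"hand":0},{"linear":[0,-0.03,0],"dr":[0,0,0],"hand":0.1},{"linear":[0,-0.07,0],"dr":[0,0,0],"hand":0.3},{"linear":[0,-0.11,0],"dr":[0,0,0],"hand":0.3},{"linear":[0,-0.15,0],"dr":[0,0,0],"hand":0.3},{"linear":[0,-0.15,0],"dr":[0,0,0],"hand":0.3}]'
python3 go.py 0.4955 -0.241 0.09 1.61; python3 look.py wrist scene | egrep 'rail|sink|tote|div'
```

```text
t: 29.78
eef_pos: [0.5258, 0.2645, 0.0108]
tool_rot: [-0.493, 0.492, -0.507, 0.507]
contact_force: [-0.8, -1.5, -1.9]
gripper_width: 0.337
t: 30.53
eef_pos: [0.5292, 0.2676, 0.1686]
tool_rot: [-0.497, 0.488, -0.506, 0.508]
contact_force: [1.6, 1.6, 1.2]
gripper_width: 0.647
t 30.53 [0.5292 0.2676 0.1686] [[-0.029, 0.011, 1.0], [-1.0, 0.006, -0.029], [-0.007, -1.0, 0.011]] w 0.647
linear [0.5099, 0.075, -0.0196] dr [-0.23, 86.07, -0.79]
wrist rail1 0.6 [292.0, 110.0, 329.0, 264.0] [np.float64(0.5252), np.float64(0.2635), 1.539, np.float64(0.974)]
wrist tote 0.72 [232.0, 87.0, 481.0, 379.0] [np.float64(0.571), np.float64(0.2538), -1.548, np.float64(0.699)]
wrist pt div_a_grip 0.66 [361.8 288.2] [0.571  0.1762 0.065 ]
wrist pt div_b_grip 0.77 [352.4 347.4] [0.5645 0.0947 0.065 ]
wrist pt tote 0.56 [349.6 256.8] [0.566  0.1758 0.    ]
scene rail1 0.98 [342.0, 139.0, 372.0, 167.0] [np.float64(0.5244), np.float64(0.2763), 1.537, np.float64(0.745)]
scene rail1 0.68 [221.0, 248.0, 277.0, 286.0] [np.float64(0.4945), np.float64(-0.2371), 0.01, np.float64(0.924)]
scene sink1 0.97 [198.0, 293.0, 230.0, 314.0] [np.float64(0.4919), np.float64(-0.3561), 0.339, np.float64(0.898)]
scene sink1 0.56 [288.0, 275.0, 323.0, 306.0] [np.float64(0.6568), np.float64(-0.2177), -0.027, np.float64(0.954)]
scene tote 0.74 [288.0, 129.0, 416.0, 234.0] [np.float64(0.5625), np.float64(0.1879), 1.552, np.float64(0.831)]
scene tote 0.5 [397.0, 104.0, 423.0, 142.0] [np.float64(0.5714), np.float64(0.5309), 0.487, np.float64(0.322)]
scene pt div_a_grip 0.97 [357.  165.6] [0.5681 0.1793 0.065 ]
scene pt div_b_grip 0.91 [343.7 185.4] [0.5762 0.0904 0.065 ]
scene pt div_b_grip 0.73 [407.9 125. ] [0.6136 0.4294 0.065 ]
scene pt tote 0.66 [353.4 183.7] [0.5669 0.1649 0.    ]
```

```bash

python3 -m crank '[{"linear":[0.04,0,0],"dr":[0,7,0],"hand":0.3},{"linear":[0.08,0,0],"dr":[0,14,0],"hand":0.3},{"linear":[0.12,0,0],"dr":[0,21,0],"hand":0.3},{"linear":[0.16,0,0],"dr":[0,28,0],"hand":0.3},{"linear":[0.2,0,0],"dr":[0,35,0],"hand":0.3},{"linear":[0.24,0,-0.01],"dr":[0,42,0],"hand":0.3},{"linear":[0.28,0,-0.01],"dr":[0,49,0],"hand":0.3},{"linear":[0.32,0,-0.01],"dr":[0,56,0],"hand":0.3},{"linear":[0.36,0,-0.014],"dr":[0,63,0],"hand":0.3},{"linear":[0.4,0,-0.014],"dr":[0,70,0],"hand":0.3}]'|tail -1
python3 go.py 0.4955 -0.240 0.09 1.606
```

```text
gripper_width: 0.65
t 32.77 [ 0.4988 -0.1369  0.1606] [[-0.951, 0.0, 0.309], [-0.309, -0.0, -0.951], [-0.0, -1.0, 0.0]] w 0.65
linear [0.0349, 0.0706, 0.097] dr [-0.01, 15.96, -0.01]
```

```bash

python3 -m crank '[{"linear":[0.012,0.02,0.035],"dr":[0,7,0],"hand":0.3},{"linear":[0.024,0.05,0.07],"dr":[0,14,0],"hand":0.3},{"linear":[0.035,0.07,0.097],"dr":[0,16,0],"hand":0.3},{"linear":[0.035,0.07,0.097],"dr":[0,16,0],"hand":0.3},{"linear":[0.035,0.07,0.097],"dr":[0,16,0],"hand":0.3}]'|tail -1
python3 look.py wrist | egrep 'rail|sink';python3 go.py 0.4955 -0.24 0.005 1.606
```

```text
gripper_width: 0.651
wrist rail1 0.55 [289.0, 108.0, 338.0, 304.0] [np.float64(0.4949), np.float64(-0.2383), 0.03, np.float64(0.961)]
wrist sink1 0.69 [429.0, 172.0, 491.0, 273.0] [np.float64(0.4912), np.float64(-0.3578), 0.335, np.float64(0.973)]
wrist sink1 0.57 [258.0, 1.0, 320.0, 41.0] [np.float64(0.6563), np.float64(-0.2186), -0.046, np.float64(0.983)]
t 33.88 [ 0.497  -0.2381  0.0904] [[-0.999, 0.0, 0.04], [-0.04, -0.0, -0.999], [-0.0, -1.0, 0.0]] w 0.65
linear [0.0016, 0.0854, 0.0019] dr [-0.0, 0.3, -0.01]
```

```bash

python3 -m crank '[{"linear":[0.002,0.035,0],"dr":[0,0,0],"hand":0.3},{"linear":[0.002,0.06,0],"dr":[0,0.3,0],"hand":0.3},{"linear":[0.002,0.077,0],"dr":[0,0.3,0],"hand":0.3},{"linear":[0.002,0.085,0],"dr":[0,0.3,0],"hand":0.3},{"linear":[0.002,0.085,0],"dr":[0,0.3,0],"hand":0.3},{"linear":[0.002,0.085,0],"dr":[0,0.3,0],"hand":-1},{"linear":[0.002,0.085,0],"dr":[0,0.3,0],"hand":-1},{"linear":[0.002,0.085,0],"dr":[0,0.3,0],"hand":-1},{"linear":[0.002,0.085,0],"dr":[0,0.3,0],"hand":-1},{"linear":[0.002,0.085,0],"dr":[0,0.3,0],"hand":-1}]' 60
python3 -m crank '[{"linear":[0,0,0],"dr":[0,0,0],"hand":-1},{"linear":[0,0,0],"dr":[0,0,0],"hand":-1},{"linear":[0,-0.03,0],"dr":[0,0,0],"hand":-1},{"linear":[0,-0.06,0],"dr":[0,0,0],"hand":-1},{"linear":[0,-0.1,0],"dr":[0,0,0],"hand":-1},{"linear":[0,-0.13,0],"dr":[0,0,0],"hand":-1},{"linear":[0,-0.13,0],"dr":[0,0,0],"hand":-1}]'
python3 go.py 0.614 0.261 0.145 -0.031
```

```text
t: 34.72
eef_pos: [0.496, -0.2387, 0.0067]
tool_rot: [-0.013, 0.012, -0.707, 0.707]
contact_force: [-0.6, 0.2, 6.9]
gripper_width: 0.34
t: 35.3
eef_pos: [0.4986, -0.2396, 0.1418]
tool_rot: [-0.016, 0.009, -0.705, 0.708]
contact_force: [0.9, 0.3, -2.1]
gripper_width: 0.338
t 35.3 [ 0.4986 -0.2396  0.1418] [[-0.999, 0.01, 0.035], [-0.035, -0.004, -0.999], [-0.01, -1.0, 0.004]] w 0.338
linear [-0.1328, -0.004, -0.4963] dr [-0.64, -86.23, -0.27]
```

```bash

python3 -m crank '[{"linear":[-0.01,0,-0.038],"dr":[0,-7,0],"hand":-1},{"linear":[-0.02,0,-0.077],"dr":[0,-14,0],"hand":-1},{"linear":[-0.03,0,-0.115],"dr":[0,-21,0],"hand":-1},{"linear":[-0.04,0,-0.154],"dr":[0,-28,0],"hand":-1},{"linear":[-0.05,0,-0.192],"dr":[0,-35,0],"hand":-1},{"linear":[-0.06,0,-0.23],"dr":[0,-42,0],"hand":-1},{"linear":[-0.07,0,-0.27],"dr":[0,-49,0],"hand":-1},{"linear":[-0.08,0,-0.308],"dr":[0,-56,0],"hand":-1},{"linear":[-0.09,0,-0.346],"dr":[0,-63,0],"hand":-1},{"linear":[-0.1,0,-0.385],"dr":[0,-70,0],"hand":-1}]' | tail -1
python3 go.py 0.614 0.261 0.145 -0.031
```

```text
gripper_width: 0.342
t 36.13 [0.581  0.1514 0.1347] [[-0.303, -0.001, 0.953], [-0.953, -0.001, -0.303], [0.001, -1.0, -0.0]] w 0.342
linear [-0.1145, -0.0104, -0.0018] dr [0.03, -15.89, 0.04]
```

```bash

python3 -m crank '[{"linear":[-0.04,0,-0.002],"dr":[0,-7,0],"hand":-1},{"linear":[-0.08,0,-0.002],"dr":[0,-14,0],"hand":-1},{"linear":[-0.114,0,-0.002],"dr":[0,-15.9,0],"hand":-1},{"linear":[-0.114,0,-0.002],"dr":[0,-15.9,0],"hand":-1},{"linear":[-0.114,0,-0.002],"dr":[0,-15.9,0],"hand":-1}]' 
python3 go.py 0.614 0.261 0.011 -0.031; python3 -c "
from h import *
c=Cam('wrist')
c.save('w6.png')
for d in bot.cut_out('wrist','rail1')[:2]: print(d['score'],d['extent'],fit(c,d['pixels'],box(.15,.03,.03,.13),.145))"
```

```text
t: 36.55
eef_pos: [0.6136, 0.262, 0.1343]
tool_rot: [0.492, -0.492, 0.509, -0.507]
contact_force: [0.1, -0.9, -1.1]
gripper_width: 0.339
t 36.55 [0.6136 0.262  0.1343] [[-0.033, -0.002, 0.999], [-0.999, 0.001, -0.033], [-0.001, -1.0, -0.002]] w 0.339
linear [0.0011, 0.1233, 0.0007] dr [0.09, -0.1, -0.07]
0.78 [189.7, 109.6, 244.3, 280.4] [np.float64(0.5654), np.float64(0.3113), -1.25, np.float64(0.525)]
0.64 [279.0, 114.6, 356.7, 352.5] [np.float64(0.6142), np.float64(0.2965), 1.536, np.float64(0.877)]
```

View pics/w6.png

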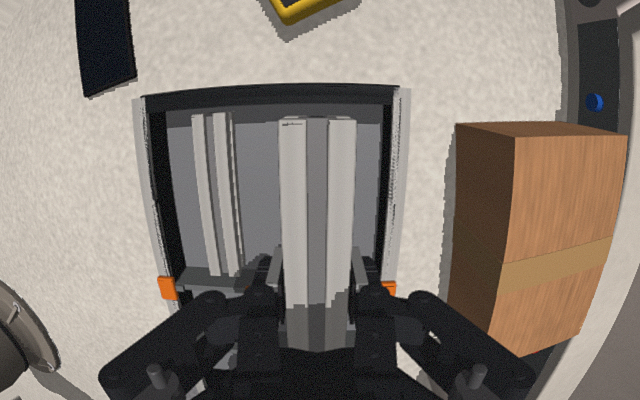

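```bash

python3 -m crank '[{"linear":[0.001,0.03,0],"dr":[0,0,0],"hand":-1},{"linear":[0.001,0.06,0],"dr":[0,0,0],"hand":-1},{"linear":[0.001,0.08,0],"dr":[0,0,0],"hand":-1},{"linear":[0.001,0.1,0],"dr":[0,0,0],"hand":-1},{"linear":[0.001,0.112,0],"dr":[0,0,0],"hand":-1},{"linear":[0.001,0.119,0],"dr":[0,0,0],"hand":-1},{"linear":[0.001,0.123,0],"dr":[0,0,0],"hand":-1},{"linear":[0.001,0.125,0],"dr":[0,0,0],"hand":-1},{"linear":[0.001,0.125,0],"dr":[0,0,0],"hand":-1}]'
python3 -m crank '[{"linear":[0,0,0],"dr":[0,0,0],"hand":0},{"linear":[0,0,0],"dr":[0,0,0],"hand":0},{"linear":[0,0,0],"dr":[0,0,0],"hand":0},{"linear":[0,0,0],"dr":[0,0,0],"hand":0},{"linear":[0,-0.03,0],"dr":[0,0,0],"hand":0.1},{"linear":[0,-0.07,0],"dr":[0,0,0],"hand":0.3},{"linear":[0,-0.11,0],"dr":[0,0,0],"hand":0.3},{"linear":[0,-0.15,0],"dr":[0,0,0],"hand":0.3},{"linear":[0,-0.15,0],"dr":[0,0,0],"hand":0.3}]'
python3 look.py wrist scene | egrep 'rail|sink|div'; python3 go.py 0.6562 -0.2188 0.09 1.525
```

```text
t: 37.4
eef_pos: [0.6151, 0.2581, 0.0109]
tool_rot: [-0.491, 0.49, -0.509, 0.509]
contact_force: [-0.3, -1.3, -2.0]
gripper_width: 0.334
t: 38.15
eef_pos: [0.6187, 0.2613, 0.17]
tool_rot: [-0.496, 0.486, -0.508, 0.511]
contact_force: [1.0, 1.0, 1.2]
gripper_width: 0.651
wrist rail1 0.81 [296.0, 109.0, 329.0, 261.0] [np.float64(0.6146), np.float64(0.2574), 1.527, np.float64(0.96)]
wrist rail1 0.57 [197.0, 109.0, 249.0, 258.0] [np.float64(0.5236), np.float64(0.2637), 1.543, np.float64(0.956)]
wrist pt div_a_grip 0.87 [269.2 285.2] [0.5711 0.1762 0.065 ]
wrist pt div_b_grip 0.69 [274.7 346.1] [0.5674 0.0928 0.065 ]
scene rail1 0.94 [340.0, 137.0, 372.0, 167.0] [np.float64(0.5238), np.float64(0.2755), 1.551, np.float64(0.776)]
scene rail1 0.87 [366.0, 147.0, 399.0, 181.0] [np.float64(0.6145), np.float64(0.2722), 1.527, np.float64(0.778)]
scene rail1 0.55 [246.0, 343.0, 275.0, 382.0] [np.float64(0.6929), np.float64(-0.4375), -0.754, np.float64(0.534)]
scene sink1 0.86 [289.0, 276.0, 325.0, 306.0] [np.float64(0.6558), np.float64(-0.217), -0.042, np.float64(0.903)]
scene pt div_a_grip 0.86 [358.1 165.9] [0.5714 0.1799 0.065 ]
scene pt div_b_grip 0.63 [339.5 183.4] [0.5622 0.0908 0.065 ]
t 39.55 [0.6146 0.2581 0.1603] [[-0.036, 0.0, 0.999], [-0.999, -0.0, -0.036], [0.0, -1.0, 0.0]] w 0.648
linear [0.4751, 0.0703, 0.0589] dr [-0.0, -89.46, 0.0]
```

```bash

python3 -m crank '[{"linear":[0.04,0,0.005],"dr":[0,7,0],"hand":0.3},{"linear":[0.08,0,0.01],"dr":[0,14,0],"hand":0.3},{"linear":[0.12,0,0.015],"dr":[0,21,0],"hand":0.3},{"linear":[0.16,0,0.02],"dr":[0,28,0],"hand":0.3},{"linear":[0.2,0,0.025],"dr":[0,35,0],"hand":0.3},{"linear":[0.24,0,0.03],"dr":[0,42,0],"hand":0.3},{"linear":[0.28,0,0.035],"dr":[0,49,0],"hand":0.3},{"linear":[0.32,0,0.04],"dr":[0,56,0],"hand":0.3},{"linear":[0.36,0,0.045],"dr":[0,63,0],"hand":0.3},{"linear":[0.4,0,0.05],"dr":[0,70,0],"hand":0.3}]'|tail -1
python3 go.py 0.6562 -0.2188 0.09 1.526;python3 look.py wrist | egrep 'sink'
```

```text
gripper_width: 0.65
t 40.38 [ 0.6499 -0.1454  0.1606] [[-0.953, 0.001, 0.302], [-0.302, -0.0, -0.953], [-0.0, -1.0, 0.0]] w 0.65
linear [0.0162, 0.0706, 0.0719] dr [-0.01, 20.14, -0.03]
wrist sink1 0.77 [355.0, 160.0, 423.0, 244.0] [np.float64(0.6562), np.float64(-0.2189), -0.04, np.float64(0.96)]
wrist sink1 0.58 [419.0, 348.0, 445.0, 380.0] [np.float64(0.4435), np.float64(-0.3856), 0.783, np.float64(0.515)]
```

```bash

python3 -m crank '[{"linear":[0.006,0.03,0.03],"dr":[0,7,0],"hand":0.4},{"linear":[0.012,0.05,0.06],"dr":[0,14,0],"hand":0.4},{"linear":[0.016,0.07,0.072],"dr":[0,20,0],"hand":0.4},{"linear":[0.016,0.07,0.072],"dr":[0,20,0],"hand":0.4},{"linear":[0.016,0.07,0.072],"dr":[0,20,0],"hand":0.4}]'
python3 look.py wrist | egrep 'sink';python3 go.py 0.6562 -0.2188 0.005 1.526
python3 -c "
from h import *
Cam('wrist').save('w7.png')"
```

```text
t: 41.5
eef_pos: [0.6558, -0.2176, 0.0888]
tool_rot: [-0.014, 0.012, 0.707, -0.707]
contact_force: [0.4, 1.2, 0.5]
gripper_width: 0.697
wrist sink1 0.79 [289.0, 157.0, 349.0, 266.0] [np.float64(0.6566), np.float64(-0.2189), -0.04, np.float64(0.929)]
wrist sink1 0.57 [453.0, 381.0, 458.0, 389.0] [np.float64(0.3963), np.float64(-0.349), -1.483, np.float64(0.041)]
t 42.2 [ 0.6569 -0.2169  0.0904] [[-0.999, 0.0, -0.036], [0.036, -0.0, -0.999], [-0.0, -1.0, 0.0]] w 0.699
linear [0.0007, 0.0854, 0.002] dr [-0.0, 0.49, -0.0]
```

View pics/w7.png

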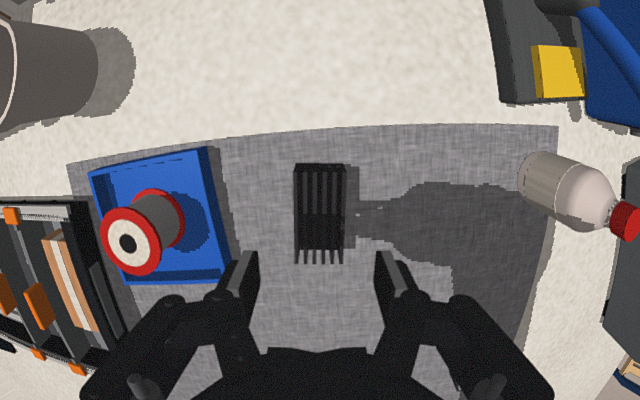

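```bash

python3 -m crank '[{"linear":[0.001,0.035,0.002],"dr":[0,0.5,0],"hand":0.4},{"linear":[0.001,0.06,0.002],"dr":[0,0.5,0],"hand":0.4},{"linear":[0.001,0.077,0.002],"dr":[0,0.5,0],"hand":0.4},{"linear":[0.001,0.084,0.002],"dr":[0,0.5,0],"hand":0.4},{"linear":[0.001,0.084,0.002],"dr":[0,0.5,0],"hand":0.4},{"linear":[0.001,0.084,0.002],"dr":[0,0.5,0],"hand":-1},{"linear":[0.001,0.084,0.002],"dr":[0,0.5,0],"hand":-1},{"linear":[0.001,0.084,0.002],"dr":[0,0.5,0],"hand":-1},{"linear":[0.001,0.084,0.002],"dr":[0,0.5,0],"hand":-1},{"linear":[0.001,0.084,0.002],"dr":[0,0.5,0],"hand":-1}]' 50
python3 -m crank '[{"linear":[0,0,0],"dr":[0,0,0],"hand":-1},{"linear":[0,0,0],"dr":[0,0,0],"hand":-1},{"linear":[0,-0.03,0],"dr":[0,0,0],"hand":-1},{"linear":[0,-0.06,0],"dr":[0,0,0],"hand":-1},{"linear":[0,-0.1,0],"dr":[0,0,0],"hand":-1},{"linear":[0,-0.13,0],"dr":[0,0,0],"hand":-1},{"linear":[0,-0.13,0],"dr":[0,0,0],"hand":-1}]'
python3 go.py 0.612 0.133 0.145 -0.031;python3 look.py wrist | egrep 'sink'
```

```text
t: 43.08
eef_pos: [0.6571, -0.2192, 0.0081]
tool_rot: [0.015, -0.017, -0.707, 0.707]
contact_force: [-0.5, -0.5, 6.8]
gripper_width: 0.416
t: 43.67
eef_pos: [0.6601, -0.22, 0.1444]
tool_rot: [0.012, -0.02, -0.706, 0.708]
contact_force: [1.5, -0.1, -0.5]
gripper_width: 0.413
t 43.67 [ 0.6601 -0.22    0.1444] [[-0.999, 0.012, -0.045], [0.045, -0.003, -0.999], [-0.012, -1.0, 0.003]] w 0.413
linear [0.0641, -0.0023, -0.3504] dr [0.41, 89.17, -0.65]
wrist sink1 0.83 [270.0, 196.0, 361.0, 344.0] [np.float64(0.631), np.float64(-0.2195), -1.57, np.float64(0.341)]
wrist sink1 0.5 [0.0, 273.0, 43.0, 306.0] [np.float64(0.5211), np.float64(0.3294), 1.521, np.float64(0.659)]
```

```bash

python3 -m crank '[{"linear":[0.007,0,-0.035],"dr":[0,-7,0],"hand":-1},{"linear":[0.013,0,-0.07],"dr":[0,-14,0],"hand":-1},{"linear":[0.02,0,-0.105],"dr":[0,-21,0],"hand":-1},{"linear":[0.026,0,-0.14],"dr":[0,-28,0],"hand":-1},{"linear":[0.032,0,-0.175],"dr":[0,-35,0],"hand":-1},{"linear":[0.039,0,-0.21],"dr":[0,-42,0],"hand":-1},{"linear":[0.045,0,-0.245],"dr":[0,-49,0],"hand":-1},{"linear":[0.052,0,-0.28],"dr":[0,-56,0],"hand":-1},{"linear":[0.058,0,-0.315],"dr":[0,-63,0],"hand":-1},{"linear":[0.064,0,-0.35],"dr":[0,-70,0],"hand":-1}]' | tail -1
python3 -m crank '[{"linear":[0,0,0],"dr":[0,-7,0],"hand":-1},{"linear":[0,0,0],"dr":[0,-14,0],"hand":-1},{"linear":[0,0,0],"dr":[0,-20.8,0],"hand":-1},{"linear":[0,0,0],"dr":[0,-20.8,0],"hand":-1},{"linear":[0,0,0],"dr":[0,-20.8,0],"hand":-1}]' 
python3 go.py 0.612 0.133 0.012 -0.031;python3 look.py wrist | egrep 'div|sink'
```

```text
gripper_width: 0.411
t: 45.62
eef_pos: [0.6078, 0.1334, 0.1363]
tool_rot: [0.491, -0.491, 0.509, -0.509]
contact_force: [-0.6, 0.3, -0.5]
gripper_width: 0.413
t 45.62 [0.6078 0.1334 0.1363] [[-0.035, -0.0, 0.999], [-0.999, 0.0, -0.035], [-0.0, -1.0, -0.0]] w 0.413
linear [0.0003, 0.1243, 0.0042] dr [0.0, -0.24, -0.01]
wrist sink1 0.9 [270.0, 198.0, 362.0, 343.0] [np.float64(0.6063), np.float64(0.103), -0.035, np.float64(0.374)]
wrist pt div_a_grip 0.62 [264.1 156.2] [0.572  0.1773 0.065 ]
wrist pt div_b_grip 0.75 [267.3 261.7] [0.5667 0.0927 0.065 ]
```

```bash

python3 -m crank '[{"linear":[0,0.03,0.004],"dr":[0,0,0],"hand":-1},{"linear":[0,0.06,0.004],"dr":[0,0,0],"hand":-1},{"linear":[0,0.08,0.004],"dr":[0,0,0],"hand":-1},{"linear":[0,0.1,0.004],"dr":[0,0,0],"hand":-1},{"linear":[0,0.112,0.004],"dr":[0,0,0],"hand":-1},{"linear":[0,0.119,0.004],"dr":[0,0,0],"hand":-1},{"linear":[0,0.124,0.004],"dr":[0,0,0],"hand":-1},{"linear":[0,0.126,0.004],"dr":[0,0,0],"hand":-1},{"linear":[0,0.126,0.004],"dr":[0,0,0],"hand":-1}]'
python3 -m crank '[{"linear":[0,0,0],"dr":[0,0,0],"hand":0.1},{"linear":[0,0,0],"dr":[0,0,0],"hand":0.1},{"linear":[0,0,0],"dr":[0,0,0],"hand":0.1},{"linear":[0,0,0],"dr":[0,0,0],"hand":0.1},{"linear":[0,-0.03,0],"dr":[0,0,0],"hand":0.1},{"linear":[0,-0.07,0],"dr":[0,0,0],"hand":0.3},{"linear":[0,-0.11,0],"dr":[0,0,0],"hand":0.4},{"linear":[0,-0.15,0],"dr":[0,0,0],"hand":0.4},{"linear":[0,-0.15,0],"dr":[0,0,0],"hand":0.4}]'
python3 look.py wrist scene | egrep 'rail|sink|div'; python3 go.py 0.4915 -0.3575 0.16 1.911
```

```text
t: 47.07
eef_pos: [0.6121, 0.1338, 0.0108]
tool_rot: [-0.492, 0.492, -0.508, 0.508]
contact_force: [0.1, -0.0, -2.3]
gripper_width: 0.41
t: 47.82
eef_pos: [0.6162, 0.1358, 0.1693]
tool_rot: [-0.496, 0.488, -0.505, 0.51]
contact_force: [0.9, 2.1, 0.5]
gripper_width: 0.694
wrist rail1 0.77 [292.0, 1.0, 326.0, 141.0] [np.float64(0.6145), np.float64(0.2581), 1.525, np.float64(0.97)]
wrist rail1 0.58 [196.0, 0.0, 236.0, 139.0] [np.float64(0.5232), np.float64(0.2639), 1.545, np.float64(0.967)]
wrist sink1 0.71 [288.0, 151.0, 333.0, 228.0] [np.float64(0.6114), np.float64(0.1321), 1.537, np.float64(0.935)]
wrist pt div_a_grip 0.57 [257.7 154.5] [0.5706 0.1757 0.065 ]
wrist pt div_b_grip 0.95 [260.  247.2] [0.5649 0.0919 0.065 ]
scene rail1 0.74 [368.0, 149.0, 399.0, 181.0] [np.float64(0.6147), np.float64(0.2709), 1.537, np.float64(0.823)]
scene rail1 0.6 [345.0, 141.0, 370.0, 167.0] [np.float64(0.5242), np.float64(0.2802), -1.547, np.float64(0.614)]
scene rail1 0.44 [335.0, 104.0, 353.0, 130.0] [np.float64(0.3823), np.float64(0.4271), -1.255, np.float64(0.229)]
scene sink1 0.74 [183.0, 294.0, 222.0, 317.0] [np.float64(0.4712), np.float64(-0.3752), 0.34, np.float64(0.96)]
scene sink1 0.54 [352.0, 179.0, 377.0, 199.0] [np.float64(0.6111), np.float64(0.1428), 1.562, np.float64(0.708)]
scene pt div_a_grip 0.61 [356.2 164.7] [0.5642 0.1813 0.065 ]
scene pt div_a_grip 0.42 [337.3 249.8] [ 0.6754 -0.1042  0.065 ]
scene pt div_b_grip 0.74 [340.3 185.3] [0.5679 0.0857 0.065 ]
t 49.22 [0.6117 0.1335 0.1603] [[-0.031, 0.0, 1.0], [-1.0, -0.0, -0.031], [0.0, -1.0, 0.0]] w 0.7
linear [0.4946, 0.0003, -0.1048] dr [-0.0, 68.72, -0.0]
```

```bash

python3 -m crank '[{"linear":[0.039,0,-0.009],"dr":[0,7,0],"hand":0.4},{"linear":[0.078,0,-0.019],"dr":[0,14,0],"hand":0.4},{"linear":[0.117,0,-0.028],"dr":[0,21,0],"hand":0.4},{"linear":[0.156,0,-0.038],"dr":[0,28,0],"hand":0.4},{"linear":[0.195,0,-0.047],"dr":[0,35,0],"hand":0.4},{"linear":[0.234,0,-0.057],"dr":[0,42,0],"hand":0.4},{"linear":[0.273,0,-0.066],"dr":[0,49,0],"hand":0.4},{"linear":[0.312,0,-0.076],"dr":[0,56,0],"hand":0.4},{"linear":[0.351,0,-0.085],"dr":[0,63,0],"hand":0.4},{"linear":[0.39,0,-0.095],"dr":[0,68.7,0],"hand":0.4}]'|tail -1
python3 look.py wrist | egrep 'sink';python3 go.py 0.4712 -0.3752 0.09 1.911
```

```text
gripper_width: 0.701
wrist sink1 0.96 [392.0, 216.0, 438.0, 286.0] [np.float64(0.4714), np.float64(-0.3763), 0.371, np.float64(0.803)]
wrist sink1 0.74 [17.0, 1.0, 54.0, 29.0] [np.float64(0.6297), np.float64(0.1593), 0.023, np.float64(0.783)]
t 50.75 [ 0.5048 -0.2528  0.1603] [[-0.942, 0.0, 0.335], [-0.335, 0.0, -0.942], [-0.0, -1.0, -0.0]] w 0.703
linear [0.0726, 0.0703, 0.1041] dr [0.0, 0.07, -0.0]
```

```bash

python3 -m crank '[{"linear":[0.024,0.02,0.033],"dr":[0,0,0],"hand":0.4},{"linear":[0.05,0.05,0.066],"dr":[0,0,0],"hand":0.4},{"linear":[0.072,0.07,0.104],"dr":[0,0,0],"hand":0.4},{"linear":[0.072,0.07,0.104],"dr":[0,0,0],"hand":0.4},{"linear":[0.072,0.07,0.104],"dr":[0,0,0],"hand":0.4}]'|tail -1
python3 look.py wrist | egrep 'sink';python3 go.py 0.4712 -0.3757 0.005 1.911
```

```text
gripper_width: 0.701
wrist sink1 0.93 [283.0, 157.0, 338.0, 261.0] [np.float64(0.4713), np.float64(-0.3758), 0.354, np.float64(0.916)]
t 51.87 [ 0.4716 -0.3752  0.0904] [[-0.942, 0.0, 0.334], [-0.334, -0.0, -0.942], [-0.0, -1.0, 0.0]] w 0.701
linear [0.0005, 0.0854, 0.0003] dr [-0.01, 0.03, -0.01]
```

```bash

python3 -m crank '[{"linear":[0,0.035,0],"dr":[0,-0.5,0],"hand":0.4},{"linear":[0,0.06,0],"dr":[0,-0.5,0],"hand":0.4},{"linear":[0,0.077,0],"dr":[0,-0.5,0],"hand":0.4},{"linear":[0,0.084,0],"dr":[0,-0.5,0],"hand":0.4},{"linear":[0,0.084,0],"dr":[0,-0.5,0],"hand":0.4},{"linear":[0,0.084,0],"dr":[0,-0.5,0],"hand":-1},{"linear":[0,0.084,0],"dr":[0,-0.5,0],"hand":-1},{"linear":[0,0.084,0],"dr":[0,-0.5,0],"hand":-1},{"linear":[0,0.084,0],"dr":[0,-0.5,0],"hand":-1},{"linear":[0,0.084,0],"dr":[0,-0.5,0],"hand":-1}]' 50
python3 -m crank '[{"linear":[0,0,0],"dr":[0,0,0],"hand":-1},{"linear":[0,0,0],"dr":[0,0,0],"hand":-1},{"linear":[0,-0.03,0],"dr":[0,0,0],"hand":-1},{"linear":[0,-0.06,0],"dr":[0,0,0],"hand":-1},{"linear":[0,-0.1,0],"dr":[0,0,0],"hand":-1},{"linear":[0,-0.13,0],"dr":[0,0,0],"hand":-1},{"linear":[0,-0.13,0],"dr":[0,0,0],"hand":-1}]'
python3 go.py 0.522 0.1356 0.145 -0.031
```

```text
t: 52.7
eef_pos: [0.4725, -0.3761, 0.0078]
tool_rot: [-0.124, 0.122, -0.696, 0.697]
contact_force: [-0.1, 0.0, 6.6]
gripper_width: 0.411
t: 53.28
eef_pos: [0.475, -0.3777, 0.1435]
tool_rot: [-0.126, 0.12, -0.693, 0.699]
contact_force: [1.1, -0.8, -0.6]
gripper_width: 0.409
t 53.28 [ 0.475  -0.3777  0.1435] [[-0.94, 0.009, 0.342], [-0.342, -0.007, -0.94], [-0.007, -1.0, 0.01]] w 0.409
linear [-0.2197, -0.0045, -0.4662] dr [-0.7, -68.23, -0.01]
```

```bash

python3 -m crank '[{"linear":[-0.017,0,-0.036],"dr":[0,-7,0],"hand":-1},{"linear":[-0.034,0,-0.072],"dr":[0,-14,0],"hand":-1},{"linear":[-0.051,0,-0.108],"dr":[0,-21,0],"hand":-1},{"linear":[-0.068,0,-0.144],"dr":[0,-28,0],"hand":-1},{"linear":[-0.085,0,-0.18],"dr":[0,-35,0],"hand":-1},{"linear":[-0.102,0,-0.216],"dr":[0,-42,0],"hand":-1},{"linear":[-0.119,0,-0.252],"dr":[0,-49,0],"hand":-1},{"linear":[-0.136,0,-0.288],"dr":[0,-56,0],"hand":-1},{"linear":[-0.153,0,-0.324],"dr":[0,-63,0],"hand":-1},{"linear":[-0.169,0,-0.359],"dr":[0,-68.2,0],"hand":-1}]' | tail -1
python3 go.py 0.522 0.1356 0.136 -0.031
```

```text
gripper_width: 0.41
t 54.12 [0.5071 0.0217 0.1364] [[-0.025, 0.0, 1.0], [-1.0, -0.0, -0.025], [0.0, -1.0, 0.0]] w 0.41
linear [-0.1142, 0.0003, 0.0121] dr [-0.02, 0.34, 0.01]
```

```bash

python3 -m crank '[{"linear":[-0.04,0,0.005],"dr":[0,0.3,0],"hand":-1},{"linear":[-0.08,0,0.01],"dr":[0,0.3,0],"hand":-1},{"linear":[-0.114,0,0.012],"dr":[0,0.3,0],"hand":-1},{"linear":[-0.114,0,0.012],"dr":[0,0.3,0],"hand":-1},{"linear":[-0.114,0,0.012],"dr":[0,0.3,0],"hand":-1}]' 
python3 go.py 0.522 0.1356 0.01 -0.031
python3 -c "
from h import *
Cam('wrist').save('w8.png')"
```

```text
t: 54.53
eef_pos: [0.5224, 0.1361, 0.1362]
tool_rot: [0.492, -0.492, 0.508, -0.508]
contact_force: [-0.5, -0.4, -0.6]
gripper_width: 0.409
t 54.53 [0.5224 0.1361 0.1362] [[-0.031, -0.0, 1.0], [-1.0, 0.001, -0.031], [-0.001, -1.0, -0.0]] w 0.409
linear [0.0007, 0.1262, -0.0004] dr [0.0, -0.02, -0.06]
```

View pics/w8.png

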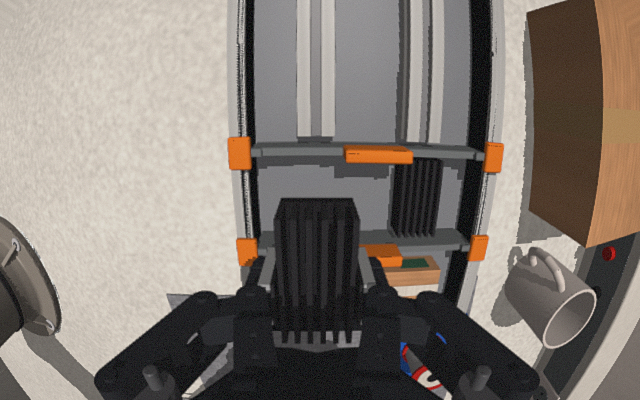

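```bash

python3 -m crank '[{"linear":[0.001,0.03,0],"dr":[0,0,0],"hand":-1},{"linear":[0.001,0.06,0],"dr":[0,0,0],"hand":-1},{"linear":[0.001,0.08,0],"dr":[0,0,0],"hand":-1},{"linear":[0.001,0.1,0],"dr":[0,0,0],"hand":-1},{"linear":[0.001,0.112,0],"dr":[0,0,0],"hand":-1},{"linear":[0.001,0.119,0],"dr":[0,0,0],"hand":-1},{"linear":[0.001,0.124,0],"dr":[0,0,0],"hand":-1},{"linear":[0.001,0.126,0],"dr":[0,0,0],"hand":-1},{"linear":[0.001,0.126,0],"dr":[0,0,0],"hand":-1}]'
python3 -m crank '[{"linear":[0,0,0],"dr":[0,0,0],"hand":0.1},{"linear":[0,0,0],"dr":[0,0,0],"hand":0.1},{"linear":[0,0,0],"dr":[0,0,0],"hand":0.1},{"linear":[0,0,0],"dr":[0,0,0],"hand":0.1},{"linear":[0,-0.03,0],"dr":[0,0,0],"hand":0.1},{"linear":[0,-0.07,0],"dr":[0,0,0],"hand":0.3},{"linear":[0,-0.11,0],"dr":[0,0,0],"hand":0.4},{"linear":[0,-0.15,0],"dr":[0,0,0],"hand":0.4},{"linear":[0,-0.18,0],"dr":[0,0,0],"hand":0.4},{"linear":[0,-0.2,0],"dr":[0,0,0],"hand":0.4}]'
python3 - <<'E'
from h import *
bot.read_camera('scene')
c=Cam('wrist'); yaw=-.031; o=np.array([.568,.180]); M=np.array([[np.cos(yaw),np.sin(yaw)],[-np.sin(yaw),np.cos(yaw)]])
for k,g in (('rail1',box(.15,.03,.03,.005)),('sink1',box(.07,.036,.03,.005)),('reel',cyl(.056,.05,.007)),('tray',TRAY)):
    for d in bot.cut_out('wrist',k)[:3]:
        f=fit(c,d['pixels'],g,.02); print(k,round(d['score'],2),np.round(d['extent']),'world',[float(x) for x in f],'tote',np.round(M@(np.array(f[:2])-o),4))
for k in ('div_a_grip','div_b_grip'):
    for d in bot.place_of('wrist',k)[:1]: print(k,np.round(M@(c.at(d['xy'],.065)[:2]-o),4))
s=Cam('scene'); cv2.imwrite('pics/fin.png',np.vstack([np.pad(c.img[:250],((0,0),(0,160),(0,0))),cv2.resize(s.img[100:270,150:550],(800,340))]))
E
```

```text
t: 55.33
eef_pos: [0.5253, 0.132, 0.0172]
tool_rot: [-0.491, 0.489, -0.507, 0.512]
contact_force: [-8.1, -5.4, 45.6]
gripper_width: 0.414
t: 56.17
eef_pos: [0.5239, 0.1323, 0.2132]
tool_rot: [-0.492, 0.49, -0.509, 0.51]
contact_force: [1.0, 0.2, -0.1]
gripper_width: 0.701
rail1 0.95 [377.   0. 408. 129.] world [0.6154, 0.2586, 1.523, 0.967] tote [0.0449 0.08  ]
rail1 0.69 [295.   0. 329. 125.] world [0.5255, 0.2642, 1.54, 0.977] tote [-0.0451  0.0828]
sink1 0.62 [295. 151. 334. 214.] world [0.5239, 0.1243, 1.537, 0.898] tote [-0.0424 -0.057 ]
reel 0.59 [246. 122. 458. 150.] world [0.5704, 0.185, -0.926, 0.175] tote [0.0022 0.0051]
tray 0.89 [369. 274. 447. 348.] world [0.6501, -0.083, -1.49, 0.233] tote [ 0.0902 -0.2603]
div_a_grip [ 0.0037 -0.0022]
div_b_grip [-0.0005 -0.0924]
```

View pics/fin.png

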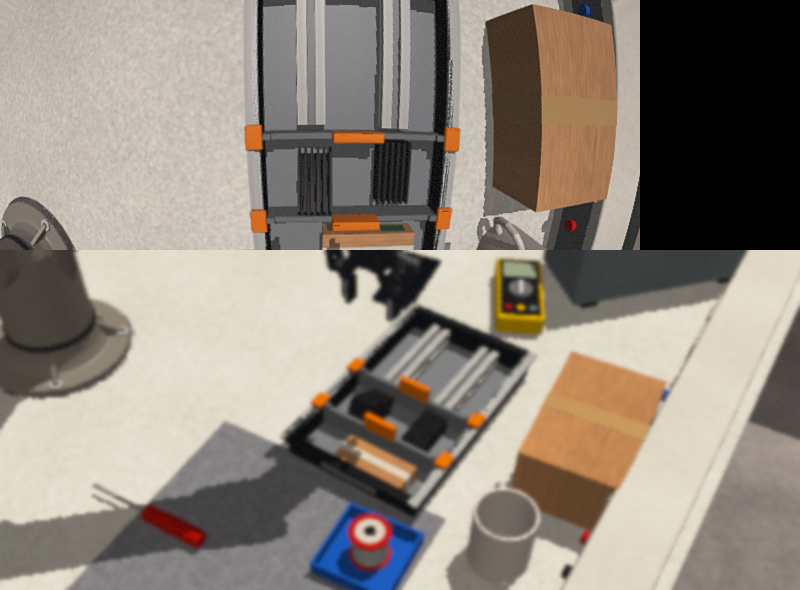

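```bash
python3 - <<'E'
from h import *
c=Cam('wrist'); c.save('w9.png',(240,110,470,260),3.4)
E
```

```text
(no output)
```

View pics/w9.png

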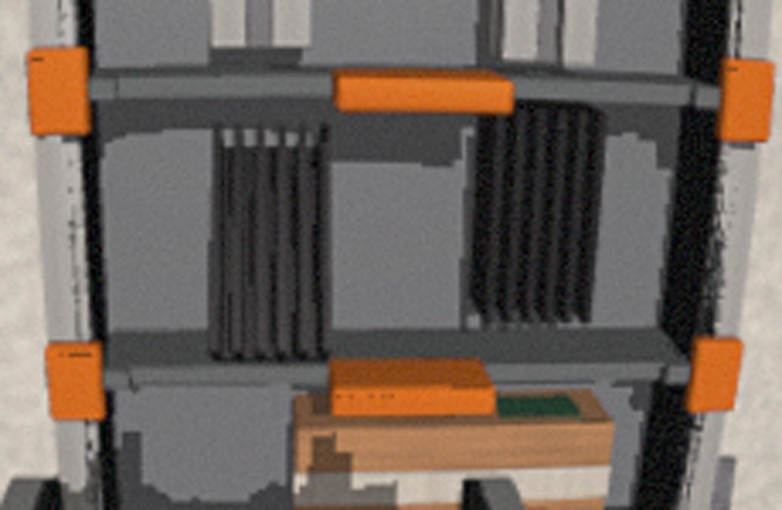

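```bash
python3 - <<'E'
from h import *
c=Cam('wrist')
for z in (.005,.02,.035): print('far',z,np.round(c.at((319.4,148.2),z),4))
for z in (.035,.045,.055,.065,.075): print('near',z,np.round(c.at((319.4,215),z),4))
print('B blade top edges',np.round(c.at((265,216),.043),4),np.round(c.at((355,213),.065),4),'A tab',np.round(c.at((364.5,134),.065),4))
E
python3 look.py side | egrep 'sink|div'; python3 go.py 0.524 0.128 0.09 -0.031
```

```text
far 0.005 [0.5258 0.1587 0.005 ]
far 0.02 [0.5258 0.1611 0.02  ]
far 0.035 [0.5258 0.1635 0.035 ]
near 0.035 [0.5233 0.0898 0.035 ]
near 0.045 [0.5234 0.0938 0.045 ]
near 0.055 [0.5234 0.0977 0.055 ]
near 0.065 [0.5235 0.1016 0.065 ]
near 0.075 [0.5235 0.1056 0.075 ]
B blade top edges [0.4645 0.0937 0.043 ] [0.559  0.1024 0.065 ] A tab [0.5682 0.1807 0.065 ]
side sink1 0.74 [285.0, 189.0, 304.0, 205.0] [np.float64(0.5403), np.float64(0.1565), 0.541, np.float64(0.646)]
side sink1 0.6 [310.0, 187.0, 322.0, 194.0] [np.float64(0.6148), np.float64(0.1504), 1.394, np.float64(0.374)]
side pt div_a_grip 0.59 [296.2 180.2] [0.5654 0.1813 0.065 ]
side pt div_b_grip 0.74 [306.9 192.8] [0.5506 0.0886 0.065 ]
t 57.42 [0.5229 0.1324 0.2103] [[-0.036, 0.0, 0.999], [-0.999, -0.0, -0.036], [0.0, -1.0, 0.0]] w 0.698
linear [0.0044, 0.1203, 0.0012] dr [-0.01, -0.31, 0.0]
```

```bash

python3 -m crank '[{"linear":[0.007,0.04,0.001],"dr":[0,-0.3,0],"hand":0.4},{"linear":[0.007,0.08,0.001],"dr":[0,-0.3,0],"hand":0.4},{"linear":[0.007,0.12,0.001],"dr":[0,-0.3,0],"hand":0.4},{"linear":[0.007,0.15,0.001],"dr":[0,-0.3,0],"hand":0.4},{"linear":[0.007,0.17,0.001],"dr":[0,-0.3,0],"hand":0.4},{"linear":[0.007,0.18,0.001],"dr":[0,-0.3,0],"hand":0.4},{"linear":[0.007,0.185,0.001],"dr":[0,-0.3,0],"hand":0.4},{"linear":[0.007,0.185,0.001],"dr":[0,-0.3,0],"hand":0.4},{"linear":[0.007,0.185,0.001],"dr":[0,-0.3,0],"hand":0.4}]'
python3 -m crank '[{"linear":[0,0,0],"dr":[0,0,0],"hand":-1},{"linear":[0,0,0],"dr":[0,0,0],"hand":-1},{"linear":[0,0,0],"dr":[0,0,0],"hand":-1},{"linear":[0,0,0],"dr":[0,0,0],"hand":-1},{"linear":[0,0,0],"dr":[0,0,0],"hand":-1},{"linear":[0,0,0],"dr":[0,0,0],"hand":-1},{"linear":[0,0,0],"dr":[0,0,0],"hand":-1}]' 60
python3 -m crank '[{"linear":[0,-0.02,0],"dr":[0,0,0],"hand":-1},{"linear":[0,-0.05,0],"dr":[0,0,0],"hand":-1},{"linear":[0,-0.08,0],"dr":[0,0,0],"hand":-1},{"linear":[0,-0.11,0],"dr":[0,0,0],"hand":-1},{"linear":[0,-0.12,0],"dr":[0,0,0],"hand":-1},{"linear":[0,-0.12,0],"dr":[0,0,0],"hand":-1}]'
python3 go.py 0.50 -0.10 0.145 -0.031
python3 -c "
from h import *
c=Cam('wrist').img[120:370,200:440]; s=Cam('side').img[130:260,240:400]
cv2.imwrite('pics/w10.png',np.hstack([cv2.resize(c,(384,400)),cv2.resize(s,(416,400))]))"
```

```text
t: 58.17
eef_pos: [0.5246, 0.1258, 0.0264]
tool_rot: [-0.493, 0.492, -0.507, 0.508]
contact_force: [-0.0, 0.1, 0.8]
gripper_width: 0.696
t: 58.75
eef_pos: [0.5249, 0.1256, 0.0266]
tool_rot: [-0.493, 0.491, -0.507, 0.508]
contact_force: [-0.2, 0.0, 7.3]
gripper_width: 0.41
t: 59.25
eef_pos: [0.5254, 0.1259, 0.1482]
tool_rot: [-0.494, 0.49, -0.507, 0.509]
contact_force: [0.1, 0.4, -0.2]
gripper_width: 0.407
t 59.25 [0.5254 0.1259 0.1482] [[-0.031, 0.006, 0.999], [-1.0, 0.001, -0.031], [-0.001, -1.0, 0.005]] w 0.407
linear [0.2266, 0.0028, -0.0183] dr [-0.31, -0.03, -0.06]
```

View pics/w10.png

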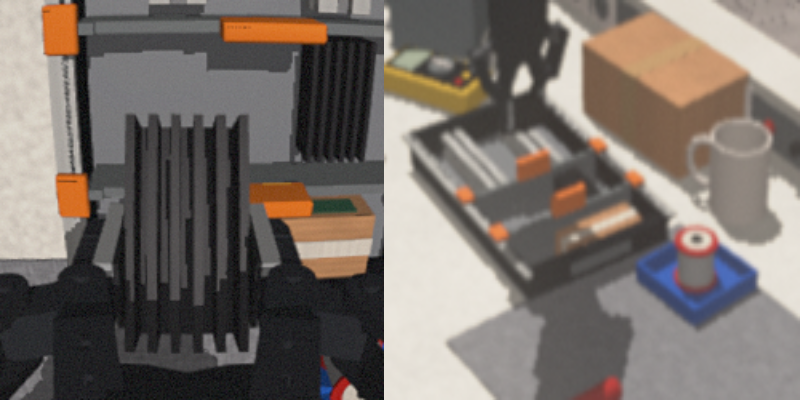

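```bash

python3 -m crank '[{"linear":[0.04,0,0],"dr":[0,0,0],"hand":-1},{"linear":[0.08,0,0],"dr":[0,0,0],"hand":-1},{"linear":[0.12,0,0],"dr":[0,0,0],"hand":-1},{"linear":[0.16,0,0],"dr":[0,0,0],"hand":-1},{"linear":[0.2,0,0.003],"dr":[0,0,0],"hand":-1},{"linear":[0.246,0,0.003],"dr":[0,0,0],"hand":-1},{"linear":[0.246,0,0.003],"dr":[0,0,0],"hand":-1},{"linear":[0.246,0.03,0.003],"dr":[0,0,0],"hand":-1},{"linear":[0.246,0.06,0.003],"dr":[0,0,0],"hand":-1},{"linear":[0.246,0.08,0.003],"dr":[0,0,0],"hand":-1}]'
python3 -m crank '[{"linear":[0,0.02,0],"dr":[0,0,0],"hand":-1},{"linear":[0,0.03,0],"dr":[0,0,0],"hand":-1},{"linear":[0,0.036,0],"dr":[0,0,0],"hand":-1},{"linear":[0,0.039,0],"dr":[0,0,0],"hand":-1},{"linear":[0,0.039,0],"dr":[0,0,0],"hand":-1}]' 20
python3 -m crank '[{"linear":[0,0,0],"dr":[0,0,0],"hand":0.4},{"linear":[0,0,0],"dr":[0,0,0],"hand":0.4},{"linear":[0,0,0],"dr":[0,0,0],"hand":0.4},{"linear":[0,0,0],"dr":[0,0,0],"hand":0.4},{"linear":[0,-0.03,0],"dr":[0,0,0],"hand":0.4},{"linear":[0,-0.06,0],"dr":[0,0,0],"hand":0.4},{"linear":[0,-0.06,0],"dr":[0,0,0],"hand":0.4}]'
python3 look.py wrist scene| egrep 'sink|div'; python3 go.py 0.52 -0.12 0.09 -0.031
```

```text
t: 60.18
eef_pos: [0.5163, -0.1208, 0.0613]
tool_rot: [0.491, -0.493, 0.509, -0.506]
contact_force: [-0.1, 0.5, -1.1]
gripper_width: 0.413
t: 60.6
eef_pos: [0.5188, -0.1204, 0.0259]
tool_rot: [0.492, -0.492, 0.508, -0.507]
contact_force: [0.1, 0.6, 0.0]
gripper_width: 0.411
t: 61.18
eef_pos: [0.5225, -0.1208, 0.0914]
tool_rot: [-0.494, 0.49, -0.505, 0.51]
contact_force: [1.0, -0.0, 0.8]
gripper_width: 0.705
wrist sink1 0.78 [285.0, 172.0, 339.0, 274.0] [np.float64(0.5184), np.float64(-0.1288), 1.527, np.float64(0.918)]
scene sink1 0.74 [326.0, 158.0, 396.0, 193.0] [np.float64(0.5466), np.float64(0.1932), -0.14, np.float64(0.411)]
scene sink1 0.64 [269.0, 228.0, 295.0, 252.0] [np.float64(0.519), np.float64(-0.1291), -1.564, np.float64(0.923)]
scene sink1 0.59 [348.0, 179.0, 375.0, 198.0] [np.float64(0.6109), np.float64(0.1389), 1.534, np.float64(0.764)]
scene pt div_a_grip 0.87 [357.1 166.8] [0.5708 0.1751 0.065 ]
scene pt div_a_grip 0.58 [223.3 231.4] [ 0.399  -0.2106  0.065 ]
scene pt div_a_grip 0.47 [338.4 209.1] [0.6091 0.0086 0.065 ]
scene pt div_b_grip 0.55 [408.4 126.3] [0.6178 0.4243 0.065 ]
t 62.58 [ 0.519  -0.1206  0.0863] [[-0.031, 0.0, 1.0], [-1.0, -0.0, -0.031], [0.0, -1.0, 0.0]] w 0.699
linear [-0.0007, -0.0037, 0.001] dr [-0.0, -0.01, 0.0]
```

```bash

python3 -m crank '[{"linear":[0.0085,0.03,0],"dr":[0,0,0],"hand":0.4},{"linear":[0.0085,0.055,0],"dr":[0,0,0],"hand":0.4},{"linear":[0.0085,0.072,0],"dr":[0,0,0],"hand":0.4},{"linear":[0.0085,0.08,0],"dr":[0,0,0],"hand":0.4},{"linear":[0.0085,0.08,0],"dr":[0,0,0],"hand":0.4},{"linear":[0.0085,0.08,0],"dr":[0,0,0],"hand":-1},{"linear":[0.0085,0.08,0],"dr":[0,0,0],"hand":-1},{"linear":[0.0085,0.08,0],"dr":[0,0,0],"hand":-1},{"linear":[0.0085,0.08,0],"dr":[0,0,0],"hand":-1},{"linear":[0.0085,0.08,0],"dr":[0,0,0],"hand":-1}]' 80
python3 -m crank '[{"linear":[0,0,0],"dr":[0,0,0],"hand":-1},{"linear":[0,0,0],"dr":[0,0,0],"hand":-1},{"linear":[0,-0.03,0],"dr":[0,0,0],"hand":-1},{"linear":[0,-0.06,0],"dr":[0,0,0],"hand":-1},{"linear":[0,-0.1,0],"dr":[0,0,0],"hand":-1},{"linear":[0,-0.13,0],"dr":[0,0,0],"hand":-1},{"linear":[0,-0.13,0],"dr":[0,0,0],"hand":-1}]'
python3 go.py 0.522 0.135 0.136 -0.031
```

```text
t: 63.42
eef_pos: [0.5199, -0.1292, 0.0077]
tool_rot: [-0.493, 0.492, -0.507, 0.509]
contact_force: [-1.1, 0.8, 7.9]
gripper_width: 0.407
t: 64.0
eef_pos: [0.5227, -0.1294, 0.1428]
tool_rot: [-0.494, 0.49, -0.504, 0.511]
contact_force: [0.5, -0.5, -0.6]
gripper_width: 0.406
t 64.0 [ 0.5227 -0.1294  0.1428] [[-0.031, 0.01, 0.999], [-1.0, -0.003, -0.031], [0.002, -1.0, 0.011]] w 0.406
linear [-0.2643, 0.006, -0.0091] dr [-0.6, -0.01, 0.13]
```

```bash

python3 -m crank '[{"linear":[-0.04,0,-0.002],"dr":[0,0,0],"hand":-1},{"linear":[-0.08,0,-0.004],"dr":[0,0,0],"hand":-1},{"linear":[-0.12,0,-0.006],"dr":[0,0,0],"hand":-1},{"linear":[-0.16,0,-0.007],"dr":[0,0,0],"hand":-1},{"linear":[-0.2,0,-0.007],"dr":[0,0,0],"hand":-1},{"linear":[-0.23,0,-0.007],"dr":[0,0,0],"hand":-1},{"linear":[-0.264,0,-0.007],"dr":[0,0,0],"hand":-1},{"linear":[-0.264,0,-0.007],"dr":[0,0,0],"hand":-1},{"linear":[-0.264,0,-0.007],"dr":[0,0,0],"hand":-1}]'
python3 go.py 0.522 0.135 0.01 -0.031; python3 look.py wrist | grep div
python3 -c "
from h import *
c=Cam('wrist')
c.save('w11.png',(200,100,520,370),2)
E=c.at((316,200),.15); print(E)"
```

```text
t: 64.75
eef_pos: [0.5195, 0.1376, 0.1364]
tool_rot: [0.494, -0.493, 0.507, -0.506]
contact_force: [-0.3, -1.0, -0.8]
gripper_width: 0.406
t 64.75 [0.5195 0.1376 0.1364] [[-0.026, 0.0, 1.0], [-1.0, 0.001, -0.026], [-0.001, -1.0, 0.0]] w 0.406
linear [0.0027, 0.1264, 0.0026] dr [-0.02, 0.27, -0.06]
wrist pt div_a_grip 0.56 [387.9 159.6] [0.5712 0.1767 0.065 ]
wrist pt div_b_grip 0.57 [374.7 267.6] [0.5651 0.0885 0.065 ]
wrist pt div_b_grip 0.4 [318.3  45.8] [0.5235 0.257  0.065 ]
[0.52068153 0.17346976 0.15      ]
```

View pics/w11.png

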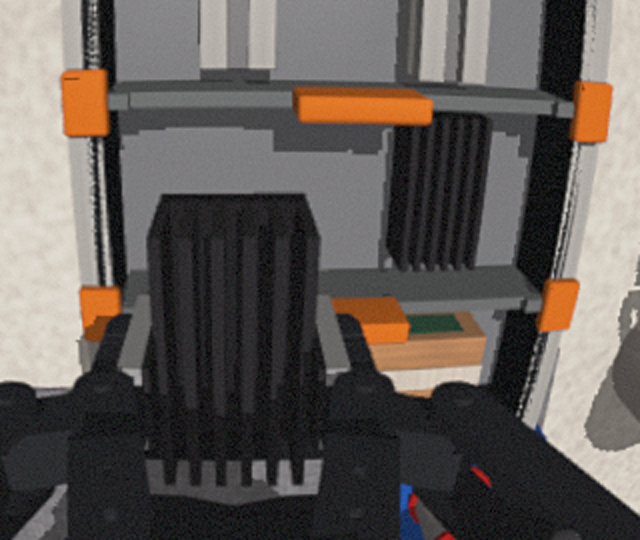

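```bash
python3 -c "
from h import *
c=Cam('wrist');print(c.at((316,217.5),.161),c.at((316,197.5),.131))"
python3 -m crank '[{"linear":[0.0025,0.03,0.0025],"dr":[0,0.3,0],"hand":-1},{"linear":[0.0025,0.06,0.0025],"dr":[0,0.3,0],"hand":-1},{"linear":[0.0025,0.08,0.0025],"dr":[0,0.3,0],"hand":-1},{"linear":[0.0025,0.1,0.0025],"dr":[0,0.3,0],"hand":-1},{"linear":[0.0025,0.1,0.0025],"dr":[0,0.3,0],"hand":-1}]'
```

```text
[0.52051925 0.16968546 0.161     ] [0.52043032 0.16844861 0.131     ]
t: 65.97
eef_pos: [0.5199, 0.1315, 0.0329]
tool_rot: [0.489, -0.493, 0.51, -0.508]
contact_force: [-1.7, -0.2, -0.6]
gripper_width: 0.404
```

```bash
python3 -m crank '[{"linear":[0,0,0],"dr":[0,0,0],"hand":-1},{"linear":[0,0,0],"dr":[0,0,0],"hand":-1}]'; python3 go.py 0.522 0.136 0.011 -0.031
```

```text
t: 66.13
eef_pos: [0.523, 0.1329, 0.0373]
tool_rot: [-0.491, 0.49, -0.509, 0.509]
contact_force: [0.1, 0.7, -0.8]
gripper_width: 0.405
t 66.13 [0.523  0.1329 0.0373] [[-0.036, 0.001, 0.999], [-0.999, 0.001, -0.036], [-0.001, -1.0, 0.001]] w 0.405
linear [-0.003, 0.0263, -0.0012] dr [-0.07, -0.3, -0.03]
```

```bash
python3 -m crank '[{"linear":[-0.003,0,-0.001],"dr":[0,-0.3,0],"hand":-1},{"linear":[-0.003,0.01,-0.001],"dr":[0,-0.3,0],"hand":-1},{"linear":[-0.003,0.018,-0.001],"dr":[0,-0.3,0],"hand":-1},{"linear":[-0.003,0.023,-0.001],"dr":[0,-0.3,0],"hand":-1},{"linear":[-0.003,0.026,-0.001],"dr":[0,-0.3,0],"hand":-1},{"linear":[-0.003,0.026,-0.001],"dr":[0,-0.3,0],"hand":-1}]'
```

```text
t: 66.63
eef_pos: [0.5212, 0.1353, 0.01]
tool_rot: [0.492, -0.493, 0.508, -0.508]
contact_force: [0.4, -0.2, -0.9]
gripper_width: 0.409
```

```bash

python3 -m crank '[{"linear":[0,0,0],"dr":[0,0,0],"hand":0.1},{"linear":[0,0,0],"dr":[0,0,0],"hand":0.1},{"linear":[0,0,0],"dr":[0,0,0],"hand":0.1},{"linear":[0,0,0],"dr":[0,0,0],"hand":0.1},{"linear":[0,-0.03,0],"dr":[0,0,0],"hand":0.1},{"linear":[0,-0.07,0],"dr":[0,0,0],"hand":0.3},{"linear":[0,-0.11,0],"dr":[0,0,0],"hand":0.4},{"linear":[0,-0.15,0],"dr":[0,0,0],"hand":0.4},{"linear":[0,-0.18,0],"dr":[0,0,0],"hand":0.4},{"linear":[0,-0.2,0],"dr":[0,0,0],"hand":0.4}]'
python3 - <<'E'
from h import *
yaw=-.031; o=np.array([.568,.180]); M=np.array([[np.cos(yaw),np.sin(yaw)],[-np.sin(yaw),np.cos(yaw)]])
for n in ('wrist','scene'):
  c=Cam(n)
  for k,g in (('rail1',box(.15,.03,.03,.005)),('sink1',box(.07,.036,.03,.005)),('reel',cyl(.056,.05,.007)),('carton',box(.11,.045,.03,.005))):
    for d in bot.cut_out(n,k)[:2]:
        f=fit(c,d['pixels'],g,.02); print(n,k,round(d['score'],2),[float(x) for x in f],'tote',np.round(M@(np.array(f[:2])-o),4))
  for k in ('div_a_grip','div_b_grip'):
    for d in bot.place_of(n,k)[:1]: print(k,np.round(M@(c.at(d['xy'],.065)[:2]-o),4))
  if n=='wrist': w=c
cv2.imwrite('pics/fin2.png',np.hstack([cv2.resize(w.img[100:260,230:480],(500,320)),cv2.resize(c.img[110:290,190:430],(300,225)).copy() if 0 else cv2.resize(c.img[120:290,240:400],(300,320))]))
E
```

```text
t: 67.47
eef_pos: [0.5226, 0.1361, 0.2141]
tool_rot: [-0.494, 0.491, -0.507, 0.509]
contact_force: [0.4, 0.5, -0.1]
gripper_width: 0.704
wrist rail1 0.88 [0.6157, 0.2587, 1.529, 0.966] tote [0.0452 0.0801]
wrist rail1 0.61 [0.5252, 0.264, 1.535, 0.973] tote [-0.0454  0.0826]
wrist sink1 0.97 [0.5212, 0.135, 1.541, 0.912] tote [-0.0454 -0.0464]
wrist sink1 0.78 [0.6117, 0.1323, 1.547, 0.915] tote [ 0.0452 -0.0463]
wrist carton 0.61 [0.5845, 0.0393, -0.03, 0.784] tote [ 0.0209 -0.1401]
div_a_grip [ 0.0055 -0.0039]
div_b_grip [ 0.0015 -0.0917]
scene rail1 0.83 [0.5257, 0.2746, -1.566, 0.702] tote [-0.0452  0.0932]
scene rail1 0.83 [0.6149, 0.2694, 1.551, 0.774] tote [0.0441 0.0908]
scene sink1 0.83 [0.5209, 0.143, -1.564, 0.642] tote [-0.0459 -0.0384]
scene sink1 0.69 [0.6114, 0.142, -1.543, 0.728] tote [ 0.0446 -0.0366]
scene reel 0.55 [0.6518, -0.0784, -0.665, 0.958] tote [ 0.0918 -0.2557]
scene reel 0.22 [0.6739, -0.4148, 0.786, 0.876] tote [ 0.1243 -0.5912]
scene carton 0.92 [0.5846, 0.0495, -0.213, 0.63] tote [ 0.0206 -0.1299]
div_a_grip [ 0.0038 -0.0178]
div_b_grip [ 0.0013 -0.0981]
```

View pics/fin2.png

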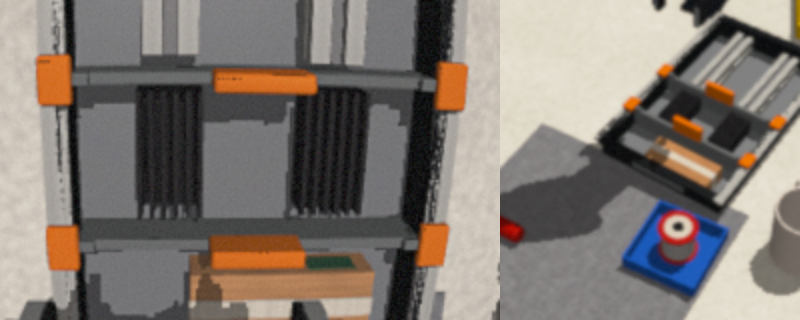

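```bash
python3 -c "
from station import bot
bot.hand_in()"
```

```text
the job is handed in; nothing more can be done
```

The parts tote is ready and the job was handed in at about 69 s of the 210 s allowed.

- **Reel:** it stands upright in the blue tray, about 3 mm off the tray's centre, and has been let go.
- **Dividers:** A is at about -3 mm and B at about -91 mm in the tote's frame. The rail bay is about 165 mm clear and the middle bay about 82 mm.
- **Parts:** only two rails and two heat sinks were on the mat. All four now lie flat, in line with the tote to within about 0.02 rad. The rails are at tote x ±45 mm, y +80 and +83 mm; the heat sinks are at x ±45 mm, y -46 mm.

**What went wrong on the way:**
- One heat sink was knocked a few centimetres aside early on, so I measured its place again before picking it up.
- That sink had probably tipped in the grip, and I did not see it before lowering. It landed on divider B at 45.6 N wrist force, which is below the 120 N wrist limit, and was left tilted about 33 degrees. I took it out, let it settle flat on the mat, gripped it again and placed it level.
- The knock may have pushed divider B about 3 mm, which is still within its range.

**Last checks:** the wrist camera readings are all within limits. The scene camera put divider A at -18 mm and the parts about 10 mm farther along the tote's y. I discounted these because the tote walls hide part of the view, the fits were poor, and they conflict with the arm's own position when it set the dividers. The carton has not moved. The mug and screwdriver still looked to be in place in the last picture; I did not re-measure the multimeter, bottle and phone at the end.

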